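# Load the battery pack into the sonde base plate

### The job

Fit the battery to the sonde: untwist the yellow adapter plug from the black battery pack and put it down, not dropped, in the blue parts tray. Then set the pack down at the open end of the translucent sonde base plate, contacts leading and nose between the rails, and push it from behind until it is fully home against the terminal block under the hood. It jams if pushed off-centre, so push along its centre line and never force it; leave the crimp tool, the red grommet and the cleaner can where they are.

Things in the scene. Friction and masses are not known exactly. Their poses are not given: they have to be found in the camera images.
- base_plate: translucent white sonde base plate on a dark steel jig plate, fixed; origin on the counter, x = slide direction (open end to terminal block), z up; spans x -170 to 250, y +-105 mm. Floor of the slide 10 mm above the counter. Open loading end x -170 to -113 mm; two slick lead-in cheeks (40 mm high) narrow from 180 mm apart at x -113 to 160 mm at -65 mm, where the rails begin
- base_mouth (a point): on the slide floor, centre line, where the straight rails begin (base plate x -65, z 10 mm). From here to the stop the rails are 160 mm apart, lined with grippy black rubber strips. Their lips reach inward to 66 mm from the centre line, 47.5 to 51.5 mm above the counter, so the slide is open from above only between y -66 and +66 mm
- base_hood (a point): middle of the hood's near top edge (base plate x 80, z 52.5 mm). The hood bridges the whole width from here to the stop face (40 mm), its underside 47.5 mm above the counter. Beyond the terminal block is a white electronics case up to 42 mm high with an antenna stub to 72 mm
- base_home (a point): on the slide floor, centre line, at the stop face of the white terminal block (base plate x 120, z 10 mm); axes as the base plate. The pack is fully home when its front face touches the stop, the lower edge of that face lying here. 5 N moves it. Pressed straight against the stop with over about 70 N, or wedged with over about 40 N, it counts as forced
- pack: black battery pack, loose, 56 mm along x (back to front), 156 mm along y, 34 mm high, corners rounded 5 mm, 0.34 to 0.53 kg; origin at the centre of its underside, z up. Grip it from above across its 56 mm, at mid-length; 25 to 30 N holds it. It cannot pass under the hood with the plug in, nor with a finger in front of it: the last 60 mm must be pushed
- pack_front (a point): middle of the lower edge of the front (+x) face, 28 mm ahead of the pack's origin. The front has two brass contacts and a white stripe on top; it must lead and meet the stop
- pack_back (a point): middle of the back (-x) face, 17 mm above the underside: push here with closed fingers. Up to 10 mm off to the side it slides; from about 20 mm off it cocks and wedges between the rubber strips. On the open loading end, not yet between the rails, it swings round instead, so set it down with its nose at least 5 mm into the rails
- pack_socket (a point): centre of the bayonet socket's mouth, in the pack's top face, 34 mm above the underside
- plug: yellow adapter plug, 68 mm tall, 0.05 to 0.08 kg, origin at the centre of its lower tip, z up. Spigot 26 mm across and 22 mm long with two lugs (38 mm over both, along y), flange 44 mm across (z 22 to 27 mm), then the grip wing: 60 mm along x, 14 mm thick along y, z 27 to 68 mm. In the socket its origin is 12 mm above the pack's underside. It stands by itself on its tip
- plug_grip (a point): grip point in the wing, 52 mm above the plug's origin, 25 mm above the flange. The plug starts locked, its x axis 49 to 62 degrees clockwise (from above) of the pack's x axis. Turn it anticlockwise until both x axes agree within 8 degrees (a stop comes about 4 degrees further), then pull straight up over 30 mm. It turns easily; pulled while locked it lifts the pack
- nest: grey bench tray 84 x 184 mm, fixed, in which the pack lies at the start (same axes, underside 6 mm above the counter, 4 mm play each side); it keeps the pack from turning. Its corner rims rise to 20 mm above the counter and leave the middle 96 mm of the pack's front and back faces free for fingers
- tray: blue open parts tray, fixed, 150 x 130 x 24 mm (along its x, y, z), walls 4 mm; origin at the centre of its underside
- tray_in (a point): centre of the tray's inner floor, 4 mm above the counter
- crimp_tool: steel crimp tool with red grips, about 200 mm long, lying on the counter; leave alone
- grommet: red rubber grommet, 60 mm across, 18 mm high, lying on the counter; leave alone
- cleaner: blue and white contact cleaner spray can with a red cap, 52 mm across, 155 mm tall, standing on the counter; leave alone
Not all that is in view belongs to the job. What is meant by the plug is not green or grey, and is the larger of those in its own colour.

How it is judged:
By the outcome, as a careful person would: the job done as asked, in the order asked, and still so for the second after the job is handed in, with the robot touching nothing.
It also fails if it takes over 72 s, if anything falls off the work surface, if the arm or the gripper's body presses on something with over 40 N, if the wrist force passes 120 N, or if a joint passes its speed limit or range.

### The arm

A 7-joint arm with a two-finger parallel gripper is mounted at the origin on the work surface. World frame = base frame: x ahead of the robot, y to its left, z up, the work surface at z = 0. Lengths are in m, angles in rad, forces in N, time in s.
With the tool pointing down it reaches from about 0.4 to 0.875 m from the base axis. Payload 4.4 kg.
Tool frame: the origin (TCP) lies between the finger pads; the fingertips stand 19 mm ahead of it and the grasp point (between the pads) is the TCP; x points along the fingers, y is the direction in which the jaws open and shut, and the axes are right-handed (so a half turn about x gives the same grasp; the last joint's range is limited). The gripper opens to 85 mm and grips with 20 to 120 N. Pads are 22 mm wide; open, the fingers measure 114 mm over their backs; the gripper's body (76 mm by 85 mm) begins 54 mm behind the grasp point. The pads swing forward as they close: fully open they stand 13 mm farther back than shut.
Start: joints at [1.267, 0.628, 0.038, 1.517, -0.027, 0.996, -0.02], TCP at [0.153, -0.632, 0.25] pointing down, gripper open.
Joint ranges: [-3.06, 3.06], [-0.37, 2.12], [-1.25, 1.32], [0.18, 2.47], [-1.1, 4.24], [0.23, 1.98], [-2.94, 2.94]. Speed limits (rad/s): [2.57, 2.57, 3.14, 3.14, 3.14, 3.14, 3.14].

### API

Orientations are given as [roll, pitch, yaw] about the fixed x, y, z axes, in that order (R = Rz(yaw) Ry(pitch) Rx(roll)).
In Python, from plant import robot gives the robot as it stands.
- The arm moves only by the tool jog_arm, never from a script. Its argument "deltas" is a list of rows, each a list of 3 entries, a list of its own where there are three numbers: the finger opening in mm, from 0 to 85.4, then the shift along the tool's x, y, z in mm, then the turn, a rotation vector about the tool's x, y, z in rad. In form: [[fingers, [tx, ty, tz], [ax, ay, az]], ...]. A call has 1 to 10 rows; each row shifts and turns the commanded pose from where the row before left it, along the tool's axes as they then stand; what a row does not reach is not made up. A row lasts 1/10 s, in which the tool goes at most 50 mm and 8.59 degrees, less where a joint would pass 70% of its speed; a pose out of reach is approached as far as the arm can. A call with a gripper value outside its range is refused whole. The fingers move at their own pace and stop on an object; the grip force is fixed at half the most. Time passes only in rows, so rows that do not move let the fingers close. It gives the time, the measured TCP pose, the force and the opening at its end, in the units of the state.
- robot.read_state(): the state, without advancing time (a new reading comes with each control period).
- robot.camera(name): name is "scene" or "top" or "wrist"; returns a dict with "pixels" (400x640x3 uint8, red, green, blue), "K" (3x3 intrinsics, pixels), "rvec" (rotation vector, rad) and "tvec" (3), from world to camera coordinates, as OpenCV has them. Camera axes: x right, y down, z forward; pixel columns grow to the right and rows downward; lengths in m; the calibration is good to about 2 mm. A picture is of the moment at which its call begins. There is no depth.
- robot.job_done(): hands the job in, once; it reports no verdict.
The state is a dict: "t": time; "qpos": joint angles; "qvel": joint speeds; "effort": joint torques, N m; "tcp_pos": TCP position; "orientation": TCP orientation; "contact_force": force on the tool from outside, world axes, zero at the start; "moment": the same for the moment, N m; "finger_gap": finger opening in m.
Only numpy, scipy, OpenCV 4.12 (cv2) and the standard library are available. Lean on these libraries where they do the work, as an engineer would, in place of code of your own. Each camera call takes 0.05 s, during which the arm holds its last target.

## Working session

There is one attempt and no reset: what is moved stays moved. The work goes in short steps, Python scripts to look and compute and a tool call to move; the robot and the scene stay as the last step left them, time stands still between calls to the robot, and variables do not carry over. Pictures are saved under pics/ and viewed, and the job is handed in when it is done.

Besides the shell and the picture viewer there is one more tool, called after "Emit:" as name([rows], argument=value, ...), one row to a line, values as JSON. jog_arm: Moves the arm, as the interface text tells. Its arguments: {"type":"object","properties":{"deltas":{"type":"array","items":{"type":"array"}}},"required":["deltas"]}

```bash
mkdir -p pics; ls
cat > h.py <<'E'
import numpy as np,cv2
from plant import robot
from scipy.spatial.transform import Rotation as R
def snap(n,fn):
    c=robot.camera(n); cv2.imwrite('pics/'+fn,c['pixels'][:,:,::-1]); np.savez('pics/'+fn[:-4]+'.npz',**{k:c[k] for k in('pixels','K','rvec','tvec')}); return c
def load(fn): return dict(np.load('pics/'+fn+'.npz'))
def ray(c,u,v,z):
    Rm=cv2.Rodrigues(np.array(c['rvec'],float))[0]; t=np.array(c['tvec'],float).ravel()
    o=-Rm.T@t; d=Rm.T@np.linalg.inv(c['K'])@np.array([u,v,1.]); s=(z-o[2])/d[2]; return o+s*d
def proj(c,P):
    return cv2.projectPoints(np.array(P,float).reshape(-1,1,3),np.array(c['rvec'],float),np.array(c['tvec'],float),c['K'],None)[0].reshape(-1,2)
def crop(fn,x0,y0,x1,y1,k,out):
    im=cv2.imread('pics/'+fn+'.png')[y0:y1,x0:x1]; cv2.imwrite('pics/'+out+'.png',cv2.resize(im,None,fx=k,fy=k,interpolation=cv2.INTER_CUBIC))
E
python3 - <<'E'
from h import *
for n in('scene','top','wrist'): 
    c=snap(n,n+'0.png'); print(n,c['K'][0],np.round(cv2.Rodrigues(np.array(c['rvec']))[0],2).tolist(),c['tvec'])
print(robot.read_state())
E
```

```text
pics
scene [493.27481941   0.         320.41715958] [[-0.34, 0.94, -0.02], [0.58, 0.2, -0.79], [-0.74, -0.28, -0.61]] [ 0.13270338 -0.2230558   1.62223328]
top [472.72396062   0.         325.77657143] [[-0.02, -1.0, -0.0], [-0.98, 0.02, -0.2], [0.2, -0.0, -0.98]] [0.02771641 0.497484   1.21633508]
wrist [307.89870325   0.         326.85110295] [[0.24, -0.97, -0.0], [-0.93, -0.23, 0.28], [-0.28, -0.06, -0.96]] [-0.64972206 -0.03628201  0.38073052]
{'t': 0.15, 'qpos': array([ 1.26720404,  0.62911522,  0.03846291,  1.51811602, -0.02700151,
        0.9963254 , -0.02001847]), 'qvel': array([-0.0005105 , -0.00241706, -0.00015172, -0.00235195,  0.00010391,
        0.00084963,  0.00060386]), 'effort': array([ 1.56260634e-03, -5.63803875e+01,  1.22741964e+00, -1.93653202e+01,
        1.10794257e-02,  7.41981348e-03, -1.91988624e-05]), 'tcp_pos': array([ 0.15303297, -0.63127342,  0.24961968]), 'orientation': array([-1.56192088,  1.56935053,  1.81743351]), 'contact_force': array([-1.17492164, -0.44878053,  0.48315661]), 'moment': array([ 0.01858165, -0.00486943,  0.01994786]), 'finger_gap': 0.08550631707168466}
```

View pics/scene0.png

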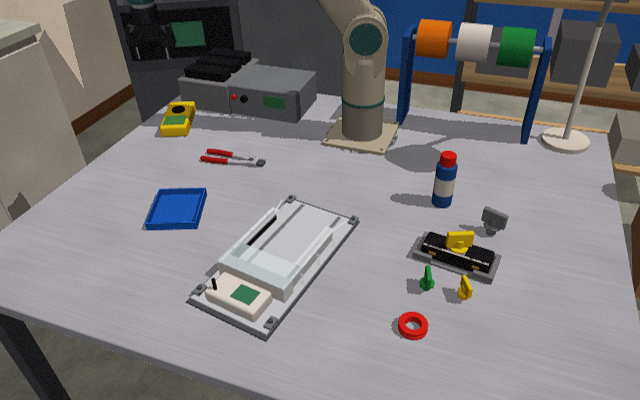

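View pics/top0.png

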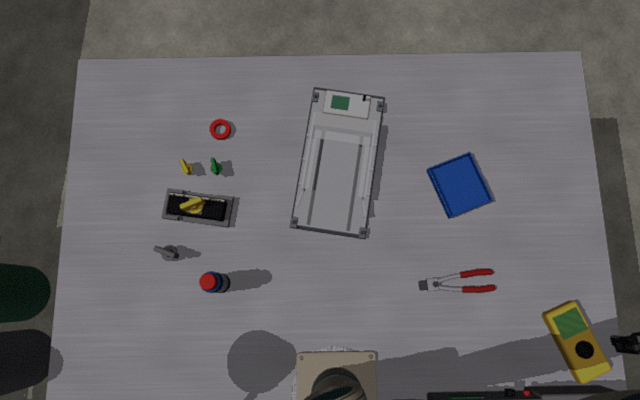

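View pics/wrist0.png

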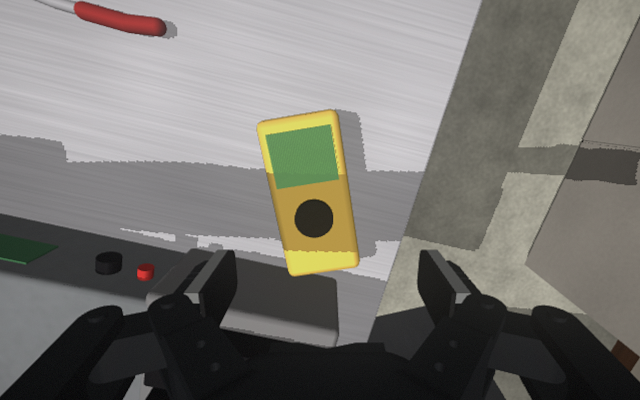

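Run:
```python
from h import *
crop('top0',150,150,250,270,6,'t1'); crop('scene0',380,200,520,320,5,'s1'); crop('top0',280,80,400,245,4,'t2');crop('top0',420,145,500,225,6,'t3')
c=load('top0')
for p in [(163,222),(169,188),(231,227),(234,196)]: print(p,ray(c,*p,0.0))
```

```text
(163, 222) [0.45297009 0.47064395 0.        ]
(169, 188) [0.54925213 0.45893583 0.        ]
(231, 227) [0.43594001 0.28220035 0.        ]
(234, 196) [0.52327134 0.2759409  0.        ]
```

View pics/t1.png

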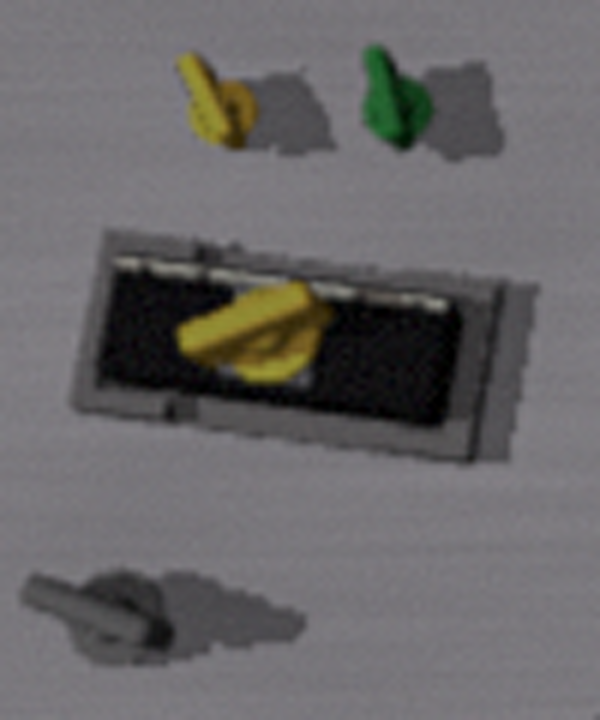

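View pics/s1.png

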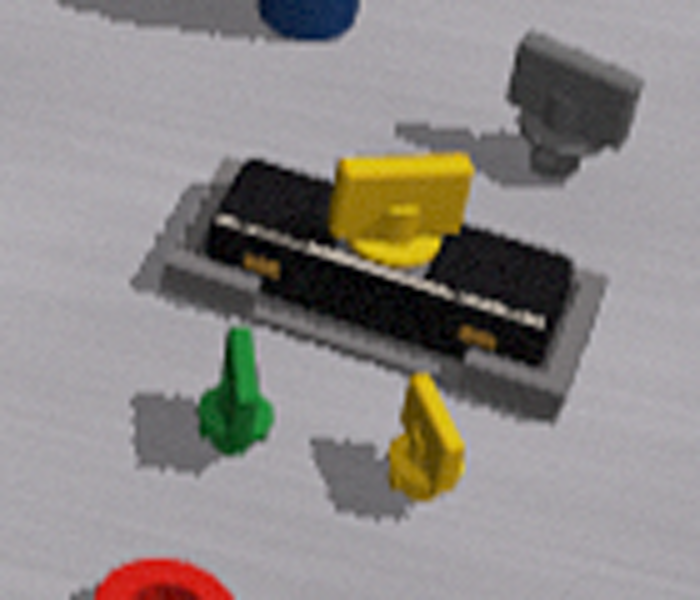

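View pics/t2.png

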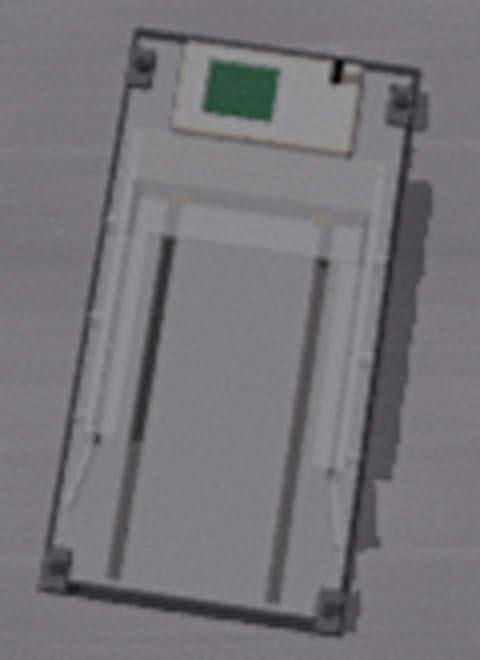

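View pics/t3.png

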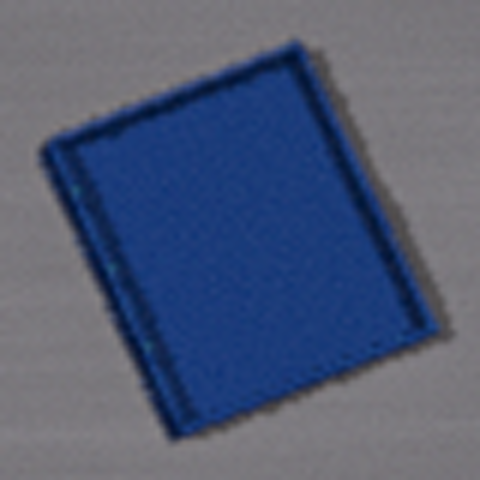

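Run:
```python
from h import *
from scipy.optimize import least_squares as LS
T=load('top0');S=load('scene0')
t1=lambda U,V:((U+.5)/6-.5+150,(V+.5)/6-.5+150)
s1=lambda U,V:((U+.5)/5-.5+380,(V+.5)/5-.5+200)
t2=lambda U,V:((U+.5)/4-.5+280,(V+.5)/4-.5+80)
t3=lambda U,V:((U+.5)/6-.5+420,(V+.5)/6-.5+145)
def fit(pts,x0):
    def res(p):
        c,s=np.cos(p[2]),np.sin(p[2]); r=[]
        for cam,uv,L in pts:
            P=[p[0]+c*L[0]-s*L[1],p[1]+s*L[0]+c*L[1],L[2]]; r+=list(proj(cam,P)[0]-uv)
        return np.array(r)
    o=LS(res,x0); print(np.round(o.x[:2]*1000,1),'yaw deg %.2f'%np.degrees(o.x[2]),'res',np.round(o.fun,1).tolist()); return o.x
h=.027;w=.077;z=.04
print('pack');fit([(T,t1(113,258),(h,w,z)),(T,t1(462,303),(h,-w,z)),(T,t1(440,424),(-h,-w,z)),(T,t1(97,386),(-h,w,z)),
 (S,s1(216,222),(h,-w,z)),(S,s1(548,324),(h,w,z)),(S,s1(248,160),(-h,-w,z)),(S,s1(575,258),(-h,w,z))],[.49,.37,0])
print('plug');fit([(T,t1(178,335),(-.03,.007,.086)),(T,t1(190,360),(-.03,-.007,.086)),(T,t1(302,282),(.03,.007,.086)),(T,t1(322,302),(.03,-.007,.086)),(S,s1(338,158),(.03,-.007,.086)),(S,s1(470,154),(-.03,.007,.086))][:0]+
 [(T,t1(184,347),(-.03,0,.086)),(T,t1(312,291),(.03,0,.086)),(S,s1(340,160),(.03,0,.086)),(S,s1(470,156),(-.03,0,.086))],[.49,.37,-1])
print('plate corners z0');fit([(T,t2(137,30),(.25,.105,.004)),(T,t2(418,72),(.25,-.105,.004)),(T,t2(342,634),(-.17,-.105,.004)),(T,t2(40,590),(-.17,.105,.004))],[.5,0,0])
print('tray');fit([(T,t3(298,42),(.075,.065,.024)),(T,t3(436,335),(.075,-.065,.024)),(T,t3(175,435),(-.075,-.065,.024)),(T,t3(44,148),(-.075,.065,.024))],[.5,-.3,0]);fit([(T,t3(298,42),(.075,-.065,.024)),(T,t3(436,335),(-.075,-.065,.024)),(T,t3(175,435),(-.075,.065,.024)),(T,t3(44,148),(.075,.065,.024))],[.5,-.3,1])
st=robot.read_state(); M=R.from_euler('xyz',st['orientation']).as_matrix();print(np.round(M,3))
```

```text
pack
[488.3 373.1] yaw deg -7.61 res [0.1, 0.6, -2.0, -0.4, -1.5, -1.0, -0.9, -1.2, -1.5, -0.4, -0.4, 0.4, -0.6, -1.7, -0.4, -1.5]
plug
[488.1 372.1] yaw deg -67.01 res [-0.7, 0.1, -0.4, 0.3, -0.8, 0.4, -0.3, -0.1]
plate corners z0
[581.6 -11.3] yaw deg -9.66 res [-0.4, -0.5, 0.6, -0.8, 0.0, 0.8, -0.2, 0.3]
tray
[ 540.6 -348.7] yaw deg -68.77 res [4.4, 1.9, 2.1, -4.7, -4.1, -1.0, -2.2, 3.9]
[ 540.8 -348.5] yaw deg 20.71 res [-0.2, 0.1, 0.2, 0.1, 0.4, 0.8, -0.4, -1.0]
[[-0.     0.236 -0.972]
 [ 0.001 -0.972 -0.236]
 [-1.    -0.001  0.   ]]
```

```bash
cat >> h.py <<'E'
def T2M(psi): # tool down, jaw yaw psi deg
    a=np.radians(psi); x=np.array([0,0,-1.]); y=np.array([np.cos(a),np.sin(a),0]); return np.c_[x,y,np.cross(x,y)]
def jyaw(st=None):
    st=st or robot.read_state(); M=R.from_euler('xyz',st['orientation']).as_matrix(); return np.degrees(np.arctan2(M[1,1],M[0,1]))
def plan(wps,dec=0,start=None):
    """wps: (x,y,z mm, jawyaw, gap, n). prints rows <=10 per call"""
    st=robot.read_state(); p=st['tcp_pos']*1000; M=R.from_euler('xyz',st['orientation']).as_matrix()
    if start is not None: p=np.array(start[:3],float); M=T2M(start[3])
    rows=[]
    for x,y,z,psi,gap,n in wps:
        p0=p.copy(); y0=np.degrees(np.arctan2(M[1,1],M[0,1])); d=(psi-y0+180)%360-180
        for i in range(1,n+1):
            tp=p0+(np.array([x,y,z])-p0)*i/n; tm=T2M(y0+d*i/n)
            t=np.round(M.T@(tp-p),dec); a=np.round(R.from_matrix(M.T@tm).as_rotvec(),2+dec)
            p=p+M@t; M=M@R.from_rotvec(a).as_matrix()
            rows.append([gap,t.tolist() if dec else t.astype(int).tolist(),(a+0.).tolist()])
    for i in range(0,len(rows),10): print(str(rows[i:i+10]).replace(' ','').replace('.0,',',').replace('.0]',']').replace('-0,','0,').replace('-0]','0]'))
def info():
    s=robot.read_state(); print('t',round(s['t'],2),'tcp',np.round(s['tcp_pos']*1000,1),'yaw %.1f'%jyaw(s),'tilt',np.round(R.from_euler('xyz',s['orientation']).as_matrix()[2],3),'F',np.round(s['contact_force'],1),'M',np.round(s['moment'],2),'gap %.1f'%(s['finger_gap']*1000),'q',np.round(s['qpos'],2))
E
python3 - <<'E'
from h import *
T=load('top0')
print('can top',ray(T,210,282,.155),'grey',ray(T,175,254,.03))
plan([(480,-420,270,-50,85,15),(580,0,270,-10,85,15),(488,372,200,23,85,15)])
E
```

```text
can top [0.28197677 0.29738584 0.155     ] grey [0.36129756 0.42359548 0.03      ]
[[85,[-1,-9,-25],[-0.03,0,0]],[85,[-2,-7,-24],[-0.03,0,0]],[85,[-1,-7,-25],[-0.03,0,0]],[85,[-1,-7,-25],[-0.03,0,0]],[85,[-2,-5,-26],[-0.03,0,0]],[85,[-1,-5,-25],[-0.03,0,0]],[85,[-1,-4,-26],[-0.03,0,0]],[85,[-2,-3,-26],[-0.04,0,0]],[85,[-1,-3,-26],[-0.03,0,0]],[85,[-1,-1,-25],[-0.03,0,0]]]
[[85,[-2,-1,-26],[-0.03,0,0]],[85,[-1,0,-26],[-0.03,0,0]],[85,[-2,1,-26],[-0.03,0,0]],[85,[-1,2,-26],[-0.03,0,0]],[85,[-1,2,-26],[-0.03,0,0]],[85,[0,-17,-23],[-0.05,0,0]],[85,[0,-16,-24],[-0.04,0,0]],[85,[0,-15,-25],[-0.05,0,0]],[85,[0,-14,-25],[-0.05,0,0]],[85,[0,-12,-26],[-0.04,0,0]]]
[[85,[0,-12,-26],[-0.05,0,0]],[85,[0,-10,-27],[-0.05,0,0]],[85,[0,-9,-28],[-0.04,0,0]],[85,[0,-7,-27],[-0.05,0,0]],[85,[0,-7,-28],[-0.05,0,0]],[85,[0,-4,-29],[-0.04,0,0]],[85,[0,-4,-28],[-0.05,0,0]],[85,[0,-2,-29],[-0.05,0,0]],[85,[0,-1,-29],[-0.04,0,0]],[85,[0,0,-28],[-0.05,0,0]]]
[[85,[5,-10,-23],[-0.04,0,0]],[85,[4,-10,-24],[-0.04,0,0]],[85,[5,-8,-24],[-0.03,0,0]],[85,[5,-8,-25],[-0.04,0,0]],[85,[5,-6,-24],[-0.04,0,0]],[85,[4,-6,-25],[-0.04,0,0]],[85,[5,-5,-25],[-0.04,0,0]],[85,[5,-3,-26],[-0.04,0,0]],[85,[5,-3,-25],[-0.03,0,0]],[85,[4,-2,-26],[-0.04,0,0]]]
[[85,[5,-1,-25],[-0.04,0,0]],[85,[5,0,-26],[-0.04,0,0]],[85,[4,1,-25],[-0.04,0,0]],[85,[5,3,-26],[-0.04,0,0]],[85,[5,3,-25],[-0.03,0,0]]]
```

The plug could be one of two yellow things in the top view: at (192,206), seated in the black pack, or at (187,167), standing on the counter and clearly smaller. The green one (215,166) and the grey one (170,252) are ruled out by colour. The crops show that the one in the pack is the larger yellow plug, so that is the one I'll use. The pack's stripe and brass contacts face +x.

Emit:
jog_arm([
  [85,[-1,-9,-25],[-0.03,0,0]],
  [85,[-2,-7,-24],[-0.03,0,0]],
  [85,[-1,-7,-25],[-0.03,0,0]],
  [85,[-1,-7,-25],[-0.03,0,0]],
  [85,[-2,-5,-26],[-0.03,0,0]],
  [85,[-1,-5,-25],[-0.03,0,0]],
  [85,[-1,-4,-26],[-0.03,0,0]],
  [85,[-2,-3,-26],[-0.04,0,0]],
  [85,[-1,-3,-26],[-0.03,0,0]],
  [85,[-1,-1,-25],[-0.03,0,0]],
])

```text
t: 1.15
tcp_pos: [0.3716, -0.4902, 0.2631]
orientation: [-1.659, 1.57, 2.032]
contact_force: [-0.3, 0.1, 0.2]
finger_gap: 0.0848
```

Emit:
jog_arm([
  [85,[-2,-1,-26],[-0.03,0,0]],
  [85,[-1,0,-26],[-0.03,0,0]],
  [85,[-2,1,-26],[-0.03,0,0]],
  [85,[-1,2,-26],[-0.03,0,0]],
  [85,[-1,2,-26],[-0.03,0,0]],
  [85,[0,-17,-23],[-0.05,0,0]],
  [85,[0,-16,-24],[-0.04,0,0]],
  [85,[0,-15,-25],[-0.05,0,0]],
  [85,[0,-14,-25],[-0.05,0,0]],
  [85,[0,-12,-26],[-0.04,0,0]],
])

```text
t: 2.15
tcp_pos: [0.5136, -0.2791, 0.2701]
orientation: [-1.365, 1.57, 2.706]
contact_force: [0.2, -0.2, 0.1]
finger_gap: 0.0851
```

Emit:
jog_arm([
  [85,[0,-12,-26],[-0.05,0,0]],
  [85,[0,-10,-27],[-0.05,0,0]],
  [85,[0,-9,-28],[-0.04,0,0]],
  [85,[0,-7,-27],[-0.05,0,0]],
  [85,[0,-7,-28],[-0.05,0,0]],
  [85,[0,-4,-29],[-0.04,0,0]],
  [85,[0,-4,-28],[-0.05,0,0]],
  [85,[0,-2,-29],[-0.05,0,0]],
  [85,[0,-1,-29],[-0.04,0,0]],
  [85,[0,0,-28],[-0.05,0,0]],
])

```text
t: 3.15
tcp_pos: [0.5798, 0.0004, 0.2701]
orientation: [-1.441, 1.57, 3.1]
contact_force: [-0.1, 0.2, 0.2]
finger_gap: 0.085
```

```bash
python3 -c "
from h import *
info();plan([(488,372,200,23,85,16)])"
```

```text
t 3.15 tcp [5.798e+02 4.000e-01 2.701e+02] yaw -9.8 tilt [-1. -0.  0.] F [-0.1  0.2  0.2] M [-0.02 -0.06 -0.01] gap 85.0 q [ 0.15  0.52 -0.31  1.69  0.19  0.96 -0.4 ]
[[85,[4,-10,-22],[-0.04,0,0]],[85,[5,-8,-22],[-0.03,0,0]],[85,[4,-8,-23],[-0.04,0,0]],[85,[5,-8,-23],[-0.03,0,0]],[85,[4,-6,-23],[-0.04,0,0]],[85,[4,-6,-23],[-0.03,0,0]],[85,[5,-4,-23],[-0.04,0,0]],[85,[4,-4,-24],[-0.04,0,0]],[85,[4,-3,-24],[-0.03,0,0]],[85,[5,-2,-23],[-0.04,0,0]]]
[[85,[4,-2,-24],[-0.03,0,0]],[85,[5,0,-24],[-0.04,0,0]],[85,[4,0,-24],[-0.04,0,0]],[85,[4,2,-24],[-0.03,0,0]],[85,[5,2,-24],[-0.04,0,0]],[85,[4,3,-24],[-0.03,0,0]]]
```

Emit:
jog_arm([
  [85,[4,-10,-22],[-0.04,0,0]],
  [85,[5,-8,-22],[-0.03,0,0]],
  [85,[4,-8,-23],[-0.04,0,0]],
  [85,[5,-8,-23],[-0.03,0,0]],
  [85,[4,-6,-23],[-0.04,0,0]],
  [85,[4,-6,-23],[-0.03,0,0]],
  [85,[5,-4,-23],[-0.04,0,0]],
  [85,[4,-4,-24],[-0.04,0,0]],
  [85,[4,-3,-24],[-0.03,0,0]],
  [85,[5,-2,-23],[-0.04,0,0]],
])

```text
t: 4.15
tcp_pos: [0.523, 0.2321, 0.226]
orientation: [-1.293, 1.571, -2.675]
contact_force: [0.4, 0.3, 1.1]
finger_gap: 0.0848
```

Emit:
jog_arm([
  [85,[4,-2,-24],[-0.03,0,0]],
  [85,[5,0,-24],[-0.04,0,0]],
  [85,[4,0,-24],[-0.04,0,0]],
  [85,[4,2,-24],[-0.03,0,0]],
  [85,[5,2,-24],[-0.04,0,0]],
  [85,[4,3,-24],[-0.03,0,0]],
  [85,[0,0,0],[0,0,0]],
])

```text
t: 4.85
tcp_pos: [0.4865, 0.3755, 0.1997]
orientation: [-2.884, 1.567, 2.231]
contact_force: [-1.0, 1.0, 0.2]
finger_gap: 0.0851
```

```bash
python3 -c "
from h import *
info();snap('wrist','w1.png');crop('w1',80,0,560,400,1.6,'w1c')"
```

```text
t 4.85 tcp [486.5 375.5 199.7] yaw 23.1 tilt [-1.    -0.001 -0.003] F [-1.   1.   0.2] M [0.01 0.06 0.02] gap 85.1 q [-0.43  0.67 -0.44  1.67  0.34  0.89 -0.6 ]
```

View pics/w1c.png

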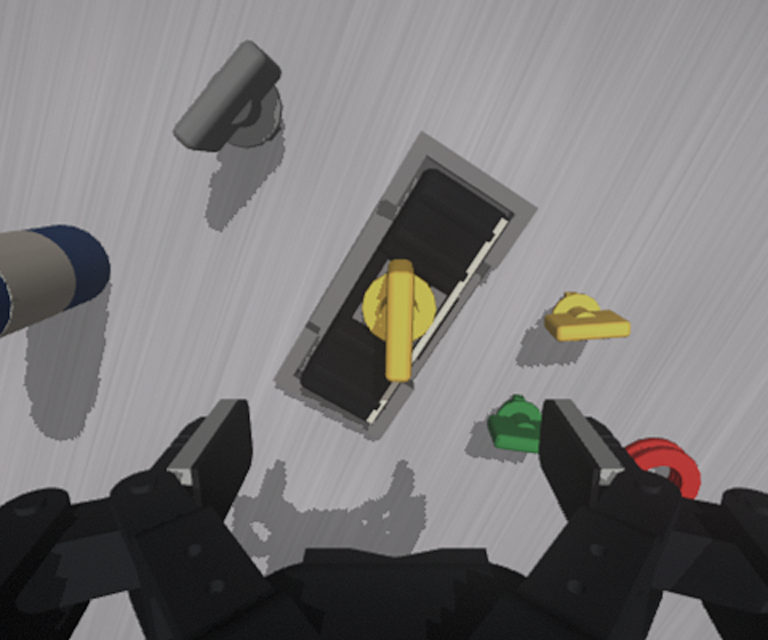

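Run:
```python
from h import *
crop('w1',240,70,440,290,3.6,'w1d')
c=load('w1')
g=lambda U,V:((U+.5)/1.6-.5+80,(V+.5)/1.6-.5)
# overlay predictions
im=cv2.imread('pics/w1.png')
def box(x,y,psi,hx,hy,z,col):
    a=np.radians(psi); L=[(hx,hy),(hx,-hy),(-hx,-hy),(-hx,hy)]
    P=[[x+np.cos(a)*p-np.sin(a)*q,y+np.sin(a)*p+np.cos(a)*q,z] for p,q in L]
    uv=proj(c,P); uv=((uv-[240,70]+.5)*3.6-.5)
    cv2.polylines(d,[np.round(uv).astype(int)],True,col,1)
d=cv2.imread('pics/w1d.png')
box(.4883,.3731,-7.6,.028,.078,.04,(0,255,0))
box(.4881,.3721,-67,.03,.007,.086,(0,0,255))
cv2.imwrite('pics/w1e.png',d)
```

```text
(no output)
```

View pics/w1e.png

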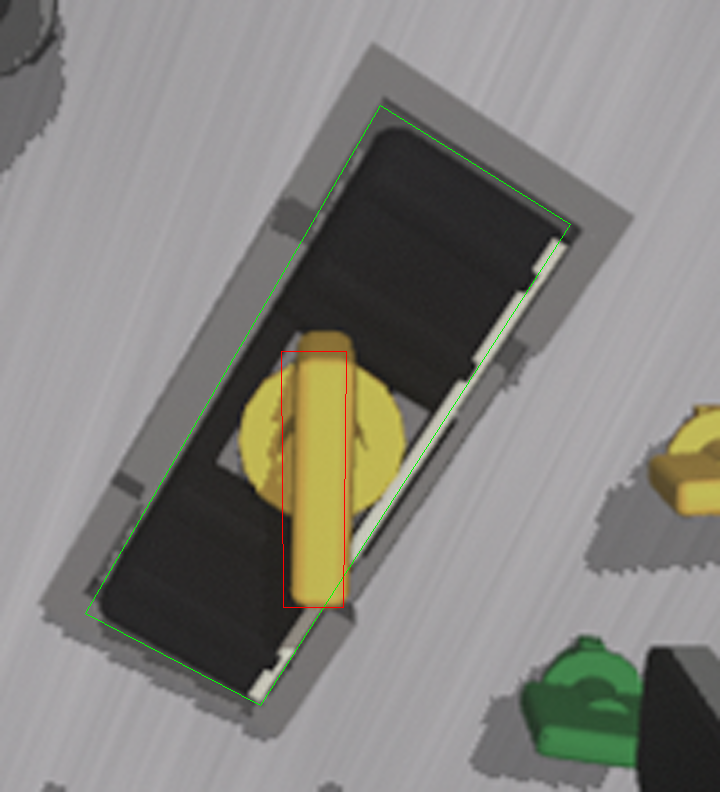

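```bash
python3 -c "
from h import *
info();plan([(489.5,372.5,70,23,50,9)])"
```

```text
t 4.9 tcp [487.7 373.  199.8] yaw 22.9 tilt [-1.    -0.001 -0.001] F [ 0.3 -1.5  0.1] M [-0.07  0.05  0.  ] gap 84.7 q [-0.43  0.66 -0.44  1.67  0.34  0.89 -0.6 ]
[[50,[14,0,0],[0,0,0]],[50,[15,0,0],[0,0,0]],[50,[14,1,0],[0,0,0]],[50,[15,0,1],[0,0,0]],[50,[14,0,0],[0,0,0]],[50,[15,0,0],[0,0,0]],[50,[14,0,0],[0,0,0]],[50,[14,0,0],[0,0,0]],[50,[15,1,0],[0,0,0]]]
```

Emit:
jog_arm([
  [50,[14,0,0],[0,0,0]],
  [50,[15,0,0],[0,0,0]],
  [50,[14,1,0],[0,0,0]],
  [50,[15,0,1],[0,0,0]],
  [50,[14,0,0],[0,0,0]],
  [50,[15,0,0],[0,0,0]],
  [50,[14,0,0],[0,0,0]],
  [50,[14,0,0],[0,0,0]],
  [50,[15,1,0],[0,0,0]],
  [50,[0,0,0],[0,0,0]],
])

```text
t: 5.9
tcp_pos: [0.4902, 0.3703, 0.0679]
orientation: [-1.231, 1.567, -2.404]
contact_force: [0.0, -0.8, -0.2]
finger_gap: 0.0505
```

Emit:
jog_arm([
  [0,[0,0,0],[0,0,0]],
  [0,[0,0,0],[0,0,0]],
  [0,[0,0,0],[0,0,0]],
  [0,[0,0,0],[0,0,0]],
  [0,[0,0,0],[0,0,0]],
  [0,[0,0,0],[0,0,0]],
])

```text
t: 6.5
tcp_pos: [0.4918, 0.3717, 0.0712]
orientation: [1.828, 1.569, 0.654]
contact_force: [0.7, 0.4, 5.4]
finger_gap: 0.0134
```

```bash
python3 -c "
from h import *
info();snap('wrist','w2.png');crop('w2',80,0,560,400,1.6,'w2c')"
```

```text
t 6.5 tcp [491.8 371.7  71.2] yaw 22.7 tilt [-1.     0.002 -0.   ] F [0.7 0.4 5.4] M [-0.08  0.11  0.02] gap 13.4 q [-0.48  0.83 -0.35  1.74  0.44  0.64 -0.68]
```

View pics/w2c.png

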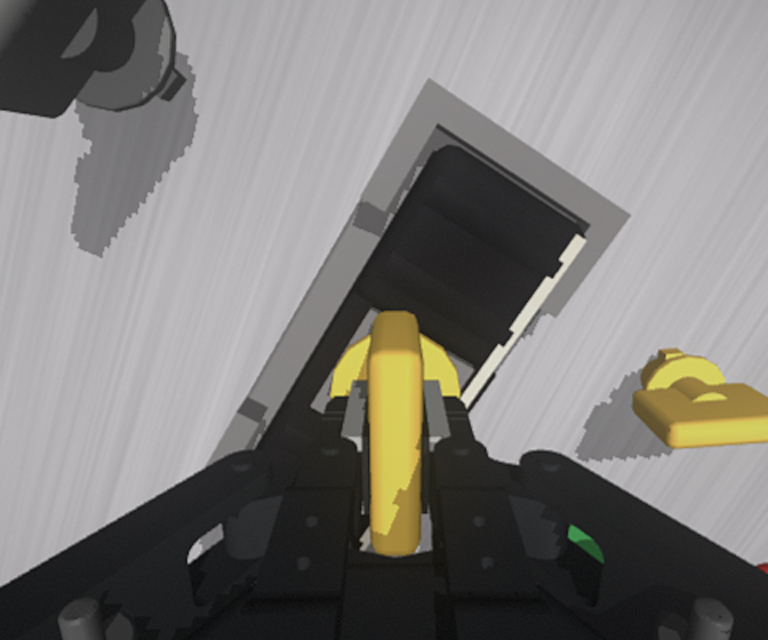

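Emit:
jog_arm([
  [0,[0,0,0],[-0.08,0,0]],
  [0,[0,0,0],[-0.08,0,0]],
  [0,[0,0,0],[-0.08,0,0]],
  [0,[0,0,0],[-0.08,0,0]],
  [0,[0,0,0],[-0.08,0,0]],
  [0,[0,0,0],[-0.08,0,0]],
  [0,[0,0,0],[-0.08,0,0]],
  [0,[0,0,0],[-0.08,0,0]],
  [0,[0,0,0],[-0.08,0,0]],
  [0,[0,0,0],[-0.08,0,0]],
])

```text
t: 7.55
tcp_pos: [0.4916, 0.3721, 0.0712]
orientation: [1.313, 1.569, 0.942]
contact_force: [-0.2, 0.3, 4.5]
finger_gap: 0.0132
```

Emit:
jog_arm([
  [0,[0,0,0],[-0.08,0,0]],
  [0,[0,0,0],[-0.08,0,0]],
  [0,[0,0,0],[-0.06,0,0]],
  [0,[0,0,0],[0,0,0]],
  [0,[0,0,0],[0,0,0]],
])

```text
t: 8.05
tcp_pos: [0.4916, 0.372, 0.0712]
orientation: [1.127, 1.569, 0.974]
contact_force: [-0.4, 0.1, 6.3]
finger_gap: 0.0134
```

```bash
python3 -c "
from h import *
info();snap('wrist','w3.png');crop('w3',80,0,560,400,1.6,'w3c')"
```

```text
t 8.05 tcp [491.6 372.   71.2] yaw 81.2 tilt [-1.     0.002  0.001] F [-0.4  0.1  6.3] M [0.   0.14 0.03] gap 13.4 q [-0.33  0.89 -0.61  1.74  0.72  0.75  0.1 ]
```

View pics/w3c.png

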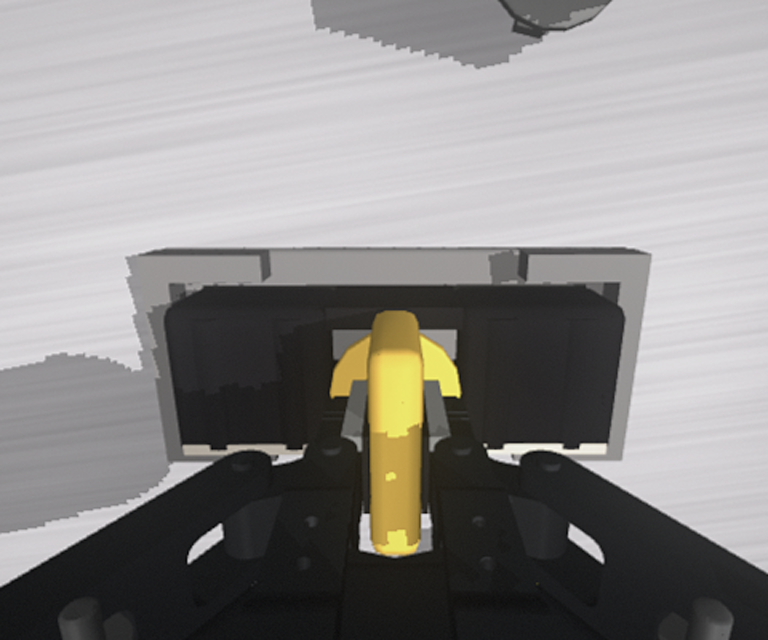

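Emit:
jog_arm([
  [0,[-3,0,0],[0,0,0]],
  [0,[-3,0,0],[0,0,0]],
  [0,[-3,0,0],[0,0,0]],
  [0,[-3,0,0],[0,0,0]],
])

```text
t: 8.5
tcp_pos: [0.4912, 0.371, 0.0824]
orientation: [-2.03, 1.57, -2.184]
contact_force: [-0.4, 0.1, -0.8]
finger_gap: 0.0133
```

Emit:
jog_arm([
  [0,[-5,0,0],[0,0,0]],
  [0,[-5,0,0],[0,0,0]],
  [0,[-5,0,0],[0,0,0]],
  [0,[-5,0,0],[0,0,0]],
  [0,[-10,0,0],[0,0,0]],
  [0,[-15,0,0],[0,0,0]],
  [0,[-20,0,0],[0,0,0]],
  [0,[-20,0,0],[0,0,0]],
  [0,[-15,0,0],[0,0,0]],
  [0,[0,0,0],[0,0,0]],
])

```text
t: 9.5
tcp_pos: [0.4922, 0.3725, 0.1852]
orientation: [0.872, 1.566, 0.718]
contact_force: [0.6, 0.2, -1.1]
finger_gap: 0.0132
```

```bash
python3 -c "
from h import *
info();snap('wrist','w4.png');crop('w4',80,0,560,400,1.6,'w4c')
plan([(580,40,190,20,0,15),(541,-348,170,-15,0,16)])"
```

```text
t 9.5 tcp [492.2 372.5 185.2] yaw 81.2 tilt [-1.     0.004  0.003] F [ 0.6  0.2 -1.1] M [ 0.01 -0.02  0.  ] gap 13.2 q [-0.27  0.75 -0.72  1.67  0.59  0.95  0.21]
[[0,[0,-21,9],[0.07,0,0]],[0,[-1,-20,11],[0.07,0,0]],[0,[0,-20,12],[0.07,0,0]],[0,[-1,-18,13],[0.07,0,0]],[0,[0,-18,15],[0.08,0,0]],[0,[-1,-16,16],[0.07,0,0]],[0,[0,-15,17],[0.07,0,0]],[0,[-1,-14,18],[0.07,0,0]],[0,[0,-13,19],[0.07,0,0]],[0,[0,-11,20],[0.07,0,0]]]
[[0,[-1,-10,21],[0.07,0,0]],[0,[0,-9,21],[0.07,0,0]],[0,[-1,-7,22],[0.08,0,0]],[0,[0,-5,22],[0.07,0,0]],[0,[-1,-3,23],[0.07,0,0]],[0,[1,-11,22],[0.04,0,0]],[0,[1,-9,22],[0.04,0,0]],[0,[2,-9,23],[0.03,0,0]],[0,[1,-8,23],[0.04,0,0]],[0,[1,-7,23],[0.04,0,0]]]
[[0,[1,-6,24],[0.04,0,0]],[0,[2,-6,24],[0.04,0,0]],[0,[1,-4,24],[0.03,0,0]],[0,[1,-4,24],[0.04,0,0]],[0,[1,-2,24],[0.04,0,0]],[0,[2,-2,24],[0.04,0,0]],[0,[1,-1,25],[0.04,0,0]],[0,[1,1,24],[0.03,0,0]],[0,[1,1,24],[0.04,0,0]],[0,[1,2,25],[0.04,0,0]]]
[[0,[2,3,24],[0.04,0,0]]]
```

View pics/w4c.png

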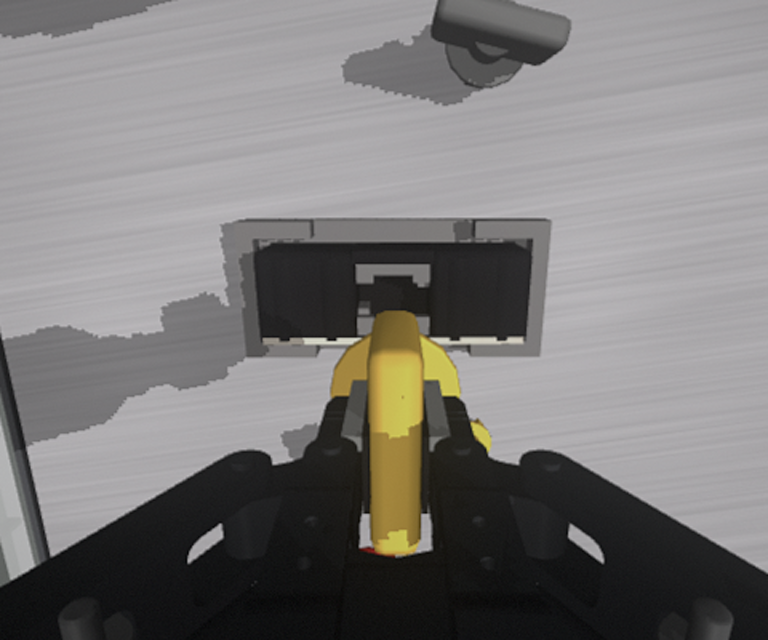

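Emit:
jog_arm([
  [0,[0,-21,9],[0.07,0,0]],
  [0,[-1,-20,11],[0.07,0,0]],
  [0,[0,-20,12],[0.07,0,0]],
  [0,[-1,-18,13],[0.07,0,0]],
  [0,[0,-18,15],[0.08,0,0]],
  [0,[-1,-16,16],[0.07,0,0]],
  [0,[0,-15,17],[0.07,0,0]],
  [0,[-1,-14,18],[0.07,0,0]],
  [0,[0,-13,19],[0.07,0,0]],
  [0,[0,-11,20],[0.07,0,0]],
])

```text
t: 10.55
tcp_pos: [0.5498, 0.149, 0.1854]
orientation: [-1.901, 1.569, -2.768]
contact_force: [0.5, 0.3, -1.0]
finger_gap: 0.0131
```

Emit:
jog_arm([
  [0,[-1,-10,21],[0.07,0,0]],
  [0,[0,-9,21],[0.07,0,0]],
  [0,[-1,-7,22],[0.08,0,0]],
  [0,[0,-5,22],[0.07,0,0]],
  [0,[-1,-3,23],[0.07,0,0]],
  [0,[1,-11,22],[0.04,0,0]],
  [0,[1,-9,22],[0.04,0,0]],
  [0,[2,-9,23],[0.03,0,0]],
  [0,[1,-8,23],[0.04,0,0]],
  [0,[1,-7,23],[0.04,0,0]],
])

```text
t: 11.55
tcp_pos: [0.5678, -0.0834, 0.1833]
orientation: [1.293, 1.571, -0.125]
contact_force: [0.0, -0.2, 0.2]
finger_gap: 0.0132
```

Emit:
jog_arm([
  [0,[1,-6,24],[0.04,0,0]],
  [0,[2,-6,24],[0.04,0,0]],
  [0,[1,-4,24],[0.03,0,0]],
  [0,[1,-4,24],[0.04,0,0]],
  [0,[1,-2,24],[0.04,0,0]],
  [0,[2,-2,24],[0.04,0,0]],
  [0,[1,-1,25],[0.04,0,0]],
  [0,[1,1,24],[0.03,0,0]],
  [0,[1,1,24],[0.04,0,0]],
  [0,[1,2,25],[0.04,0,0]],
])

```text
t: 12.55
tcp_pos: [0.543, -0.3264, 0.1713]
orientation: [2.601, 1.571, 0.803]
contact_force: [0.9, -0.3, -0.6]
finger_gap: 0.0134
```

Emit:
jog_arm([
  [0,[2,3,24],[0.04,0,0]],
  [0,[0,0,0],[0,0,0]],
  [0,[0,0,0],[0,0,0]],
])

```text
t: 12.85
tcp_pos: [0.5404, -0.3495, 0.169]
orientation: [-2.482, 1.57, 1.965]
contact_force: [0.2, 1.0, -0.6]
finger_gap: 0.0131
```

```bash
python3 -c "
from h import *
info();snap('top','t5.png');snap('scene','s5.png');crop('t5',380,120,540,240,4,'t5c')
plan([(541,-348,62,-15,0,9)])"
```

```text
t 12.85 tcp [ 540.4 -349.5  169. ] yaw -15.2 tilt [-1. -0. -0.] F [ 0.2  1.  -0.6] M [ 0.04 -0.01 -0.03] gap 13.1 q [ 0.72  0.73 -0.32  1.61  0.28  0.85  0.03]
[[0,[12,0,0],[0,0,0]],[0,[12,0,0],[0,0,0]],[0,[12,0,0],[0,0,0]],[0,[12,0,0],[0,0,0]],[0,[12,0,0],[0,0,0]],[0,[12,0,0],[0,0,0]],[0,[11,0,0],[0,0,0]],[0,[12,0,1],[0,0,0]],[0,[12,0,0],[0,0,0]]]
```

View pics/s5.png

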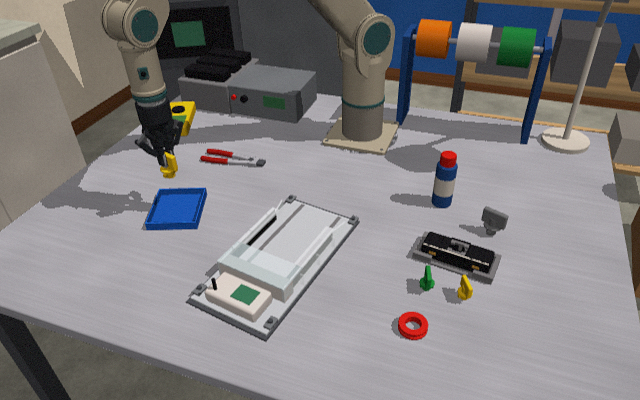

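Emit:
jog_arm([
  [0,[12,0,0],[0,0,0]],
  [0,[12,0,0],[0,0,0]],
  [0,[12,0,0],[0,0,0]],
  [0,[12,0,0],[0,0,0]],
  [0,[12,0,0],[0,0,0]],
  [0,[12,0,0],[0,0,0]],
  [0,[12,0,0],[0,0,0]],
  [0,[12,0,0],[0,0,0]],
  [0,[10,0,0],[0,0,0]],
  [0,[0,0,0],[0,0,0]],
])

```text
t: 13.95
tcp_pos: [0.5399, -0.3482, 0.0615]
orientation: [-1.822, 1.568, 2.628]
contact_force: [-0.8, 0.4, -1.4]
finger_gap: 0.0131
```

Emit:
jog_arm([
  [0,[1,0,0],[0,0,0]],
  [0,[1,0,0],[0,0,0]],
  [0,[1,0,0],[0,0,0]],
  [0,[0,0,0],[0,0,0]],
])

```text
t: 14.35
tcp_pos: [0.541, -0.3488, 0.0606]
orientation: [1.289, 1.57, -0.545]
contact_force: [0.6, 0.0, -1.3]
finger_gap: 0.013
```

Emit:
jog_arm([
  [0,[1,0,0],[0,0,0]],
  [0,[1,0,0],[0,0,0]],
  [0,[0,0,0],[0,0,0]],
])

```text
t: 14.65
tcp_pos: [0.5408, -0.3487, 0.0582]
orientation: [-1.918, 1.571, 2.531]
contact_force: [-0.7, 0.6, -0.3]
finger_gap: 0.0132
```

Emit:
jog_arm([
  [0,[1,0,0],[0,0,0]],
  [0,[0,0,0],[0,0,0]],
])

```text
t: 14.85
tcp_pos: [0.5409, -0.3487, 0.0573]
orientation: [1.601, 1.571, -0.233]
contact_force: [0.2, -0.5, -1.3]
finger_gap: 0.0128
```

Emit:
jog_arm([
  [0,[1,0,0],[0,0,0]],
  [0,[0,0,0],[0,0,0]],
])

```text
t: 15.05
tcp_pos: [0.5409, -0.3487, 0.0572]
orientation: [0.572, 1.57, -1.262]
contact_force: [-0.9, 0.8, 4.1]
finger_gap: 0.0133
```

Emit:
jog_arm([
  [0,[1,0,0],[0,0,0]],
  [0,[0,0,0],[0,0,0]],
])

```text
t: 15.25
tcp_pos: [0.5409, -0.3488, 0.0572]
orientation: [0.448, 1.57, -1.386]
contact_force: [-3.2, 2.1, 12.6]
finger_gap: 0.013
```

Emit:
jog_arm([
  [0,[-1,0,0],[0,0,0]],
  [20,[0,0,0],[0,0,0]],
  [30,[0,0,0],[0,0,0]],
  [45,[0,0,0],[0,0,0]],
  [45,[0,0,0],[0,0,0]],
  [45,[-5,0,0],[0,0,0]],
  [45,[-10,0,0],[0,0,0]],
  [45,[-20,0,0],[0,0,0]],
  [45,[-30,0,0],[0,0,0]],
  [45,[-30,0,0],[0,0,0]],
])

```text
t: 16.25
tcp_pos: [0.5408, -0.3486, 0.1529]
orientation: [3.004, 1.571, 1.17]
contact_force: [-0.2, -0.4, 0.2]
finger_gap: 0.0449
```

```bash
python3 -c "
from h import *
info();snap('wrist','w6.png');c=snap('top','t6.png');crop('t6',140,80,500,260,2.2,'t6c');crop('t6',150,150,250,270,6,'t6p')
plan([(580,0,220,-10,80,18),(491,372,150,-7.6,80,18)])"
```

```text
t 16.25 tcp [ 540.8 -348.6  152.9] yaw -15.1 tilt [-1.  0. -0.] F [-0.2 -0.4  0.2] M [-0.05  0.01 -0.02] gap 44.9 q [ 0.71  0.74 -0.31  1.62  0.29  0.82  0.02]
[[80,[-4,-3,-19],[0,0,-0.01]],[80,[-3,-3,-20],[-0.01,0,0]],[80,[-4,-3,-19],[0,0,0]],[80,[-3,-3,-19],[-0.01,0,0]],[80,[-4,-3,-20],[0,0,0]],[80,[-3,-3,-19],[-0.01,0,0]],[80,[-4,-2,-19],[0,0,0]],[80,[-3,-3,-20],[-0.01,0,0]],[80,[-4,-2,-19],[0,0,0]],[80,[-4,-2,-20],[-0.01,0,0]]]
[[80,[-3,-2,-19],[0,0,0]],[80,[-4,-3,-19],[-0.01,0,0]],[80,[-3,-2,-20],[0,0,0]],[80,[-4,-2,-19],[-0.01,0,0]],[80,[-3,-1,-20],[0,0,0]],[80,[-4,-2,-19],[-0.01,0,0]],[80,[-3,-2,-20],[0,0,0]],[80,[-4,-1,-19],[-0.01,0,0]],[80,[4,-8,-20],[0,0,0]],[80,[4,-9,-19],[0,0,0]]]
[[80,[4,-8,-20],[-0.01,0,0]],[80,[3,-9,-19],[0,0,0]],[80,[4,-8,-20],[0,0,0]],[80,[4,-8,-19],[0,0,0]],[80,[4,-8,-20],[-0.01,0,0]],[80,[4,-8,-20],[0,0,0]],[80,[4,-8,-19],[0,0,0]],[80,[4,-8,-20],[0,0,0]],[80,[3,-9,-20],[0,0,0]],[80,[4,-8,-19],[-0.01,0,0]]]
[[80,[4,-7,-20],[0,0,0]],[80,[4,-8,-20],[0,0,0]],[80,[4,-8,-20],[0,0,0]],[80,[4,-8,-19],[-0.01,0,0]],[80,[4,-8,-20],[0,0,0]],[80,[3,-7,-20],[0,0,0]]]
```

View pics/w6.png

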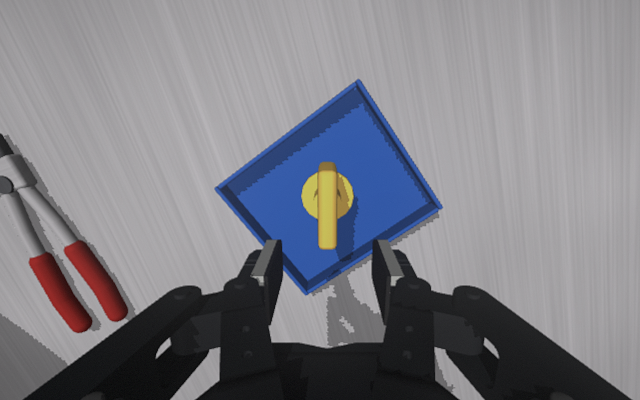

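View pics/t6p.png

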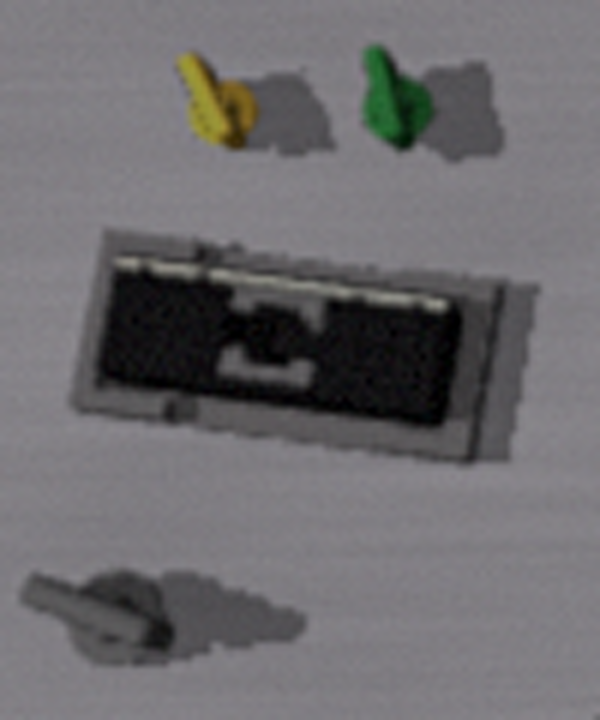

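```bash
python3 -c "
from h import *
plan([(540,-100,330,-10,80,12)])"
```

```text
[[80,[-15,-6,-20],[-0.01,0,-0.01]],[80,[-14,-5,-20],[0,0,0]],[80,[-14,-6,-20],[-0.01,0,0]],[80,[-15,-5,-20],[-0.01,0,0]],[80,[-14,-5,-20],[-0.01,0,0]],[80,[-15,-5,-21],[0,0,0]],[80,[-14,-5,-20],[-0.01,0,0]],[80,[-15,-5,-20],[-0.01,0,0]],[80,[-14,-4,-20],[-0.01,0,0]],[80,[-15,-5,-21],[0,0,0]]]
[[80,[-14,-4,-20],[-0.01,0,0]],[80,[-15,-4,-21],[-0.01,0,0]]]
```

Emit:
jog_arm([
  [80,[-15,-6,-20],[-0.01,0,0]],
  [80,[-14,-5,-20],[0,0,0]],
  [80,[-14,-6,-20],[-0.01,0,0]],
  [80,[-15,-5,-20],[-0.01,0,0]],
  [80,[-14,-5,-20],[-0.01,0,0]],
  [80,[-15,-5,-21],[0,0,0]],
  [80,[-14,-5,-20],[-0.01,0,0]],
  [80,[-15,-5,-20],[-0.01,0,0]],
  [80,[-14,-4,-20],[-0.01,0,0]],
  [80,[-15,-5,-21],[0,0,0]],
])

```text
t: 17.35
tcp_pos: [0.5372, -0.1388, 0.2975]
orientation: [1.285, 1.571, -0.478]
contact_force: [0.6, 0.0, -0.1]
finger_gap: 0.0803
```

Emit:
jog_arm([
  [80,[-14,-4,-20],[-0.01,0,0]],
  [80,[-15,-4,-21],[-0.01,0,0]],
  [80,[0,0,0],[0,0,0]],
  [80,[0,0,0],[0,0,0]],
])

```text
t: 17.75
tcp_pos: [0.5371, -0.0982, 0.3258]
orientation: [0.793, 1.57, -0.95]
contact_force: [-0.5, -0.9, -0.9]
finger_gap: 0.0801
```

```bash
python3 -c "
from h import *
info();c=snap('wrist','w7.png')
d=cv2.imread('pics/w7.png');d=cv2.resize(d,None,fx=1.25,fy=1.25)
cv2.imwrite('pics/w7c.png',d)
a=np.radians(-9.66)
def W(L): return np.array([[.5816+np.cos(a)*p-np.sin(a)*q,-.0113+np.sin(a)*p+np.cos(a)*q,z] for p,q,z in L])
for L,col in (([(.25,.105,0.004),(.25,-.105,.004),(-.17,-.105,.004),(-.17,.105,.004)],(0,255,0)),([(-.065,.08,.01),(.12,.08,.01),(.12,-.08,.01),(-.065,-.08,.01)],(0,0,255)),([(.08,-.105,.0525),(.08,.105,.0525)],(255,0,0)),([(-.065,.066,.0515),(.08,.066,.0515),(.08,-.066,.0515),(-.065,-.066,.0515)],(255,255,0))):
  uv=(proj(c,W(L))+.5)*1.25-.5; cv2.polylines(d,[np.round(uv).astype(int)],True,col,1)
cv2.imwrite('pics/w7d.png',d)
"
```

```text
t 17.75 tcp [537.1 -98.2 325.8] yaw -9.9 tilt [-1.     0.001  0.001] F [-0.5 -0.9 -0.9] M [-0.06  0.   -0.01] gap 80.1 q [ 0.41  0.42 -0.41  1.7   0.19  1.06 -0.23]
```

View pics/w7c.png

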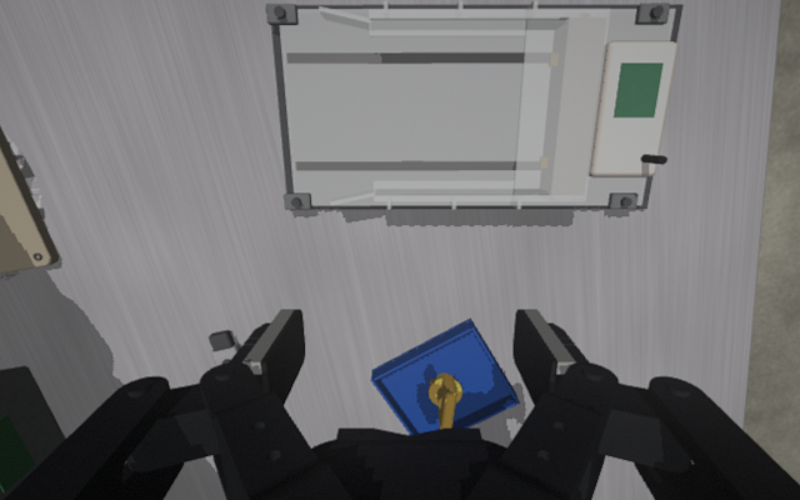

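View pics/w7d.png

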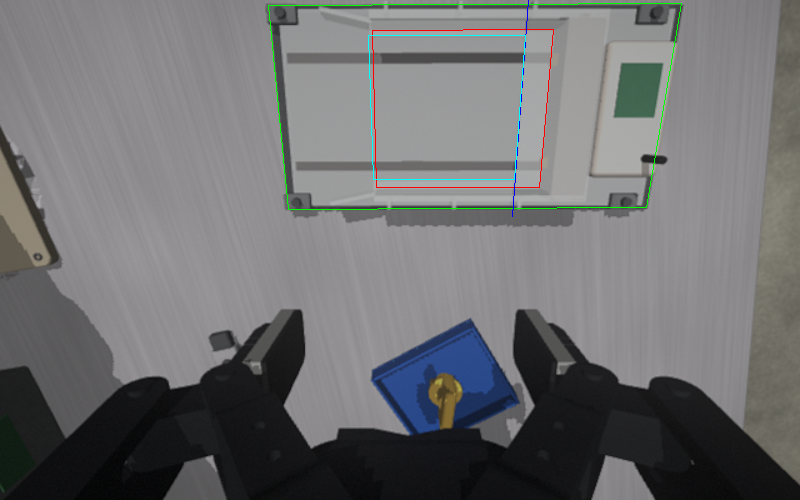

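```bash
python3 -c "
from h import *
T=load('top0')
for p in((217,168),(190,169),(175,255)): print(ray(T,*p,.02))
plan([(560,100,260,-9,85,10),(485,345,170,-7.6,85,12)])"
```

```text
[0.59952588 0.32120665 0.02      ]
[0.59789742 0.39636136 0.02      ]
[0.3595537  0.42666316 0.02      ]
[[85,[6,-1,-20],[0,0,0]],[85,[7,-1,-20],[0,0,0]],[85,[6,-1,-20],[0,0,0]],[85,[7,-2,-20],[-0.01,0,0]],[85,[6,-1,-20],[0,0,0]],[85,[7,0,-20],[0,0,0]],[85,[6,-1,-20],[0,0,0]],[85,[7,-1,-20],[0,0,0]],[85,[6,-1,-20],[0,0,0]],[85,[7,-1,-20],[-0.01,0,0]]]
[[85,[7,-9,-19],[0,0,0]],[85,[8,-10,-20],[0,0,0]],[85,[7,-9,-19],[-0.01,0,0]],[85,[8,-9,-19],[0,0,0]],[85,[7,-9,-19],[0,0,0]],[85,[8,-9,-20],[0,0,0]],[85,[7,-9,-19],[0,0,0]],[85,[8,-10,-20],[0,0,0]],[85,[7,-9,-19],[-0.01,0,0]],[85,[8,-9,-19],[0,0,0]]]
[[85,[7,-9,-20],[0,0,0]],[85,[8,-8,-19],[0,0,0]]]
```

Emit:
jog_arm([
  [85,[6,-1,-20],[0,0,0]],
  [85,[7,-1,-20],[0,0,0]],
  [85,[6,-1,-20],[0,0,0]],
  [85,[7,-2,-20],[-0.01,0,0]],
  [85,[6,-1,-20],[0,0,0]],
  [85,[7,0,-20],[0,0,0]],
  [85,[6,-1,-20],[0,0,0]],
  [85,[7,-1,-20],[0,0,0]],
  [85,[6,-1,-20],[0,0,0]],
  [85,[7,-1,-20],[-0.01,0,0]],
])

```text
t: 18.8
tcp_pos: [0.5605, 0.0994, 0.2591]
orientation: [-0.766, 1.569, -2.492]
contact_force: [0.4, 0.1, -0.2]
finger_gap: 0.085
```

Emit:
jog_arm([
  [85,[7,-9,-19],[0,0,0]],
  [85,[8,-10,-20],[0,0,0]],
  [85,[7,-9,-19],[-0.01,0,0]],
  [85,[8,-9,-19],[0,0,0]],
  [85,[7,-9,-19],[0,0,0]],
  [85,[8,-9,-20],[0,0,0]],
  [85,[7,-9,-19],[0,0,0]],
  [85,[8,-10,-20],[0,0,0]],
  [85,[7,-9,-19],[-0.01,0,0]],
  [85,[8,-9,-19],[0,0,0]],
])

```text
t: 19.8
tcp_pos: [0.4976, 0.3037, 0.184]
orientation: [-0.361, 1.569, -2.067]
contact_force: [-0.4, -0.6, -0.1]
finger_gap: 0.0851
```

Emit:
jog_arm([
  [85,[7,-9,-20],[0,0,0]],
  [85,[8,-8,-19],[0,0,0]],
  [85,[0,0,0],[0,0,0]],
  [85,[0,0,0],[0,0,0]],
])

```text
t: 20.2
tcp_pos: [0.4859, 0.344, 0.1694]
orientation: [-0.298, 1.568, -2.003]
contact_force: [0.7, -0.9, 0.2]
finger_gap: 0.0849
```

```bash
python3 -c "
from h import *
info();c=snap('wrist','w8.png')
crop('w8',200,20,460,260,3,'w8c')"
```

```text
t 20.2 tcp [485.9 344.  169.4] yaw -7.7 tilt [-1.    -0.001  0.002] F [ 0.7 -0.9  0.2] M [ 0.02 -0.02 -0.08] gap 84.9 q [-0.44  0.67 -0.36  1.75  0.32  0.79 -1.09]
```

View pics/w8c.png

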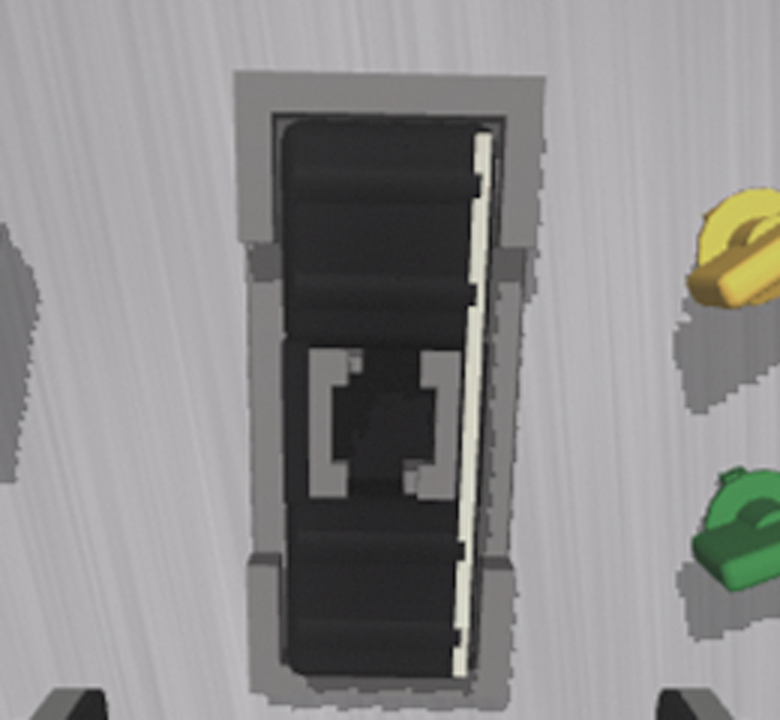

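Run:
```python
from h import *
from scipy.optimize import least_squares as LS
c=load('w8');g=lambda U,V:np.array([(U+.5)/3-.5+200,(V+.5)/3-.5+20])
pts=[(g(282,121),(-28,78)),(g(494,127),(28,78)),(g(285,674),(-28,-78)),(g(468,679),(28,-78))]
def res(p):
    a=p[2];return np.concatenate([proj(c,[(p[0]+np.cos(a)*x-np.sin(a)*y)/1e3,(p[1]+np.sin(a)*x+np.cos(a)*y)/1e3,.04])[0]-uv for uv,(x,y) in pts])
o=LS(res,[489,372,-.13]);print(o.x[:2],np.degrees(o.x[2]),o.fun.round(1))
```

```text
[490.43806008 371.29689091] -8.917235221491522 [-1.6 -1.6  1.8 -1.8 -0.7  2.7  0.5  2.3]
```

```bash
python3 -c "
from h import *
info();plan([(490.5,371.5,120,-8.3,85,4),(490.5,371.5,28,-8.3,85,8)])"
```

```text
t 20.25 tcp [486.4 343.5 169.8] yaw -7.7 tilt [-1.     0.     0.002] F [ 0.4 -0.2 -0.3] M [-0.03  0.05  0.02] gap 85.0 q [-0.44  0.67 -0.36  1.75  0.32  0.79 -1.09]
[[85,[12,0,-7],[0,0,0]],[85,[13,0,-7],[0,0,0]],[85,[12,0,-7],[0.01,0,0]],[85,[13,0,-7],[0,0,0]],[85,[11,0,0],[0,0,0]],[85,[12,0,0],[0,0,0]],[85,[11,0,0],[0,0,0]],[85,[12,0,0],[0,0,0]],[85,[11,0,0],[0,0,0]],[85,[12,0,0],[0,0,0]]]
[[85,[11,0,-1],[0,0,0]],[85,[12,0,0],[0,0,0]]]
```

Emit:
jog_arm([
  [85,[12,0,-7],[0,0,0]],
  [85,[13,0,-7],[0,0,0]],
  [85,[12,0,-7],[0.01,0,0]],
  [85,[13,0,-7],[0,0,0]],
  [85,[11,0,0],[0,0,0]],
  [85,[12,0,0],[0,0,0]],
  [85,[11,0,0],[0,0,0]],
  [85,[12,0,0],[0,0,0]],
  [85,[0,0,0],[0,0,0]],
])

```text
t: 21.15
tcp_pos: [0.4885, 0.3721, 0.0724]
orientation: [-0.632, 1.567, -2.346]
contact_force: [0.1, -0.3, -0.3]
finger_gap: 0.0848
```

```bash
python3 -c "
from h import *
info();c=snap('wrist','w9.png')
crop('w9',80,0,560,400,1.6,'w9c')"
```

```text
t 21.15 tcp [488.5 372.1  72.4] yaw -8.2 tilt [-1.    -0.002  0.003] F [ 0.1 -0.3 -0.3] M [-0.02  0.01  0.03] gap 84.8 q [-0.51  0.82 -0.3   1.74  0.38  0.63 -1.17]
```

View pics/w9c.png

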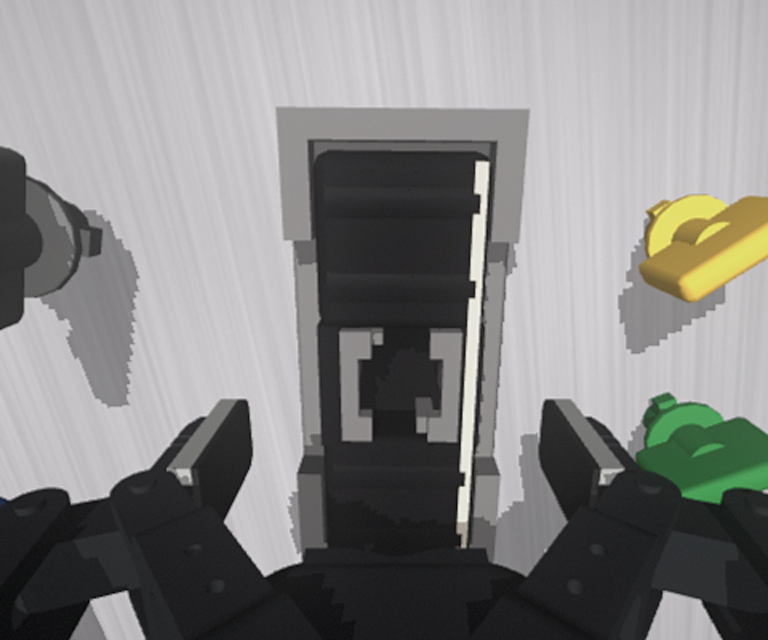

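Emit:
jog_arm([
  [85,[11,1,0],[0,0,0]],
  [85,[11,1,0],[0,0,0]],
  [85,[11,0,0],[0,0,0]],
  [85,[11,0,0],[0,0,0]],
  [85,[0,0,0],[0,0,0]],
  [85,[0,0,0],[0,0,0]],
])

```text
t: 21.8
tcp_pos: [0.4911, 0.3729, 0.0299]
orientation: [-0.821, 1.57, -2.535]
contact_force: [1.0, 0.4, -0.1]
finger_gap: 0.0851
```

Emit:
jog_arm([
  [50,[0,0,0],[0,0,0]],
  [50,[0,0,0],[0,0,0]],
  [45,[0,0,0],[0,0,0]],
  [40,[0,0,0],[0,0,0]],
  [40,[0,0,0],[0,0,0]],
  [40,[0,0,0],[0,0,0]],
])

```text
t: 22.4
tcp_pos: [0.4915, 0.3734, 0.0311]
orientation: [2.528, 1.57, 0.814]
contact_force: [-1.6, 0.1, 6.0]
finger_gap: 0.0547
```

```bash
python3 -c "
from h import *
info();c=snap('wrist','w10.png')
crop('w10',80,0,560,400,1.6,'w10c')"
```

```text
t 22.4 tcp [491.5 373.4  31.1] yaw -8.2 tilt [-1.     0.001 -0.001] F [-1.6  0.1  6. ] M [-0.07  0.38 -0.06] gap 54.7 q [-0.53  0.89 -0.27  1.75  0.4   0.56 -1.19]
```

View pics/w10c.png

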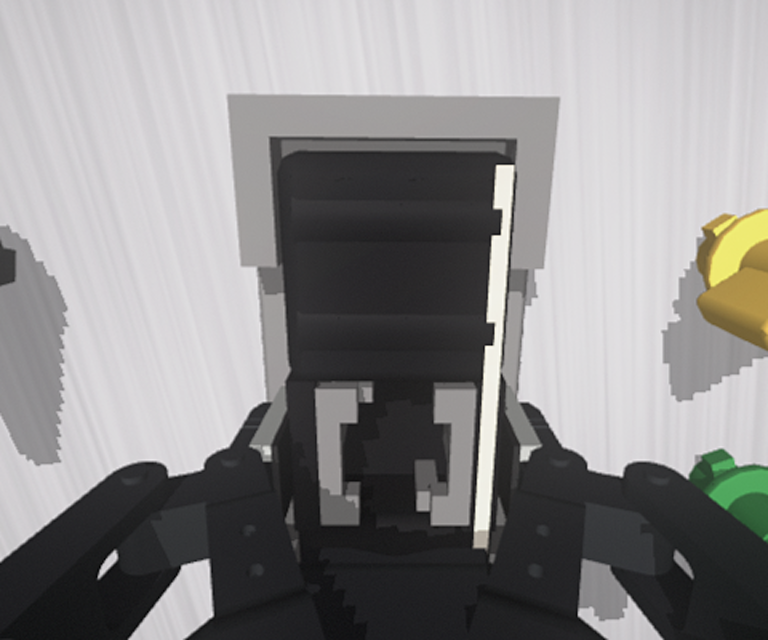

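Emit:
jog_arm([
  [40,[-3,0,0],[0,0,0]],
  [40,[-5,0,0],[0,0,0]],
  [40,[-8,0,0],[0,0,0]],
  [40,[-12,0,0],[0,0,0]],
  [40,[-15,0,0],[0,0,0]],
  [40,[-15,0,0],[0,0,0]],
  [40,[-15,0,0],[0,0,0]],
  [40,[-15,0,0],[0,0,0]],
  [40,[-12,0,0],[0,0,0]],
  [40,[0,0,0],[0,0,0]],
])

```text
t: 23.45
tcp_pos: [0.4924, 0.3739, 0.1327]
orientation: [2.407, 1.567, 0.693]
contact_force: [-0.0, 0.0, -4.4]
finger_gap: 0.0544
```

```bash
python3 -c "
from h import *
info();snap('wrist','w11.png')
plan([(520,190,140,-9,40,12),(470.2,7.7,120,-9.7,40,12)])"
```

```text
t 23.45 tcp [492.4 373.9 132.7] yaw -8.2 tilt [-1.     0.003 -0.003] F [-0.   0.  -4.4] M [ 0.06 -0.03  0.01] gap 54.4 q [-0.49  0.74 -0.34  1.71  0.34  0.74 -1.14]
[[40,[-1,5,15],[0,0,0]],[40,[0,4,15],[0,0,0]],[40,[-1,5,14],[0,0,0]],[40,[-1,4,15],[0,0,0]],[40,[-1,5,15],[0.01,0,0]],[40,[0,4,15],[0,0,0]],[40,[-1,5,14],[0,0,0]],[40,[-1,4,15],[0,0,0]],[40,[-1,5,15],[0,0,0]],[40,[0,5,15],[0,0,0]]]
[[40,[-1,4,14],[0,0,0]],[40,[-1,5,15],[0,0,0]],[40,[2,-2,16],[0,0,0]],[40,[1,-2,15],[0,0,0]],[40,[2,-1,16],[0,0,0]],[40,[2,-2,16],[0.01,0,0]],[40,[1,-2,15],[0,0,0]],[40,[2,-1,16],[0,0,0]],[40,[2,-2,16],[0,0,0]],[40,[1,-2,15],[0,0,0]]]
[[40,[2,-1,16],[0,0,0]],[40,[2,-2,16],[0,0,0]],[40,[1,-2,15],[0,0,0]],[40,[2,-1,16],[0.01,0,0]]]
```

View pics/w11.png

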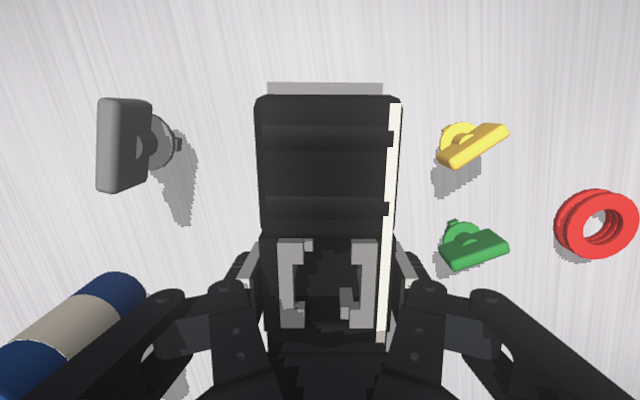

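```bash
python3 -c "
from h import *
c=load('w11')
for p in((327,284),(255,98),(402,98)):
  P=ray(c,*p,.1417)*1e3; d=P-np.array([492.4,373.9,141.7]); print(p,P,T2M(-8.2).T@d)"
```

```text
(327, 284) [493.22916898 373.11087114 141.7       ] [0.         0.93324436 0.6627975 ]
(255, 98) [478.64177388 450.84823123 141.7       ] [  0.         -24.59260936 -74.19920916]
(402, 98) [530.31095194 443.38029666 141.7       ] [  0.          27.6134585  -74.17714481]
```

Emit:
jog_arm([
  [40,[-1,5,15],[0,0,0]],
  [40,[0,4,15],[0,0,0]],
  [40,[-1,5,14],[0,0,0]],
  [40,[-1,4,15],[0,0,0]],
  [40,[-1,5,15],[0.01,0,0]],
  [40,[0,4,15],[0,0,0]],
  [40,[-1,5,14],[0,0,0]],
  [40,[-1,4,15],[0,0,0]],
  [40,[-1,5,15],[0,0,0]],
  [40,[0,5,15],[0,0,0]],
])

```text
t: 24.5
tcp_pos: [0.5153, 0.2186, 0.1375]
orientation: [2.087, 1.57, 0.363]
contact_force: [-0.2, -0.8, -5.5]
finger_gap: 0.0551
```

Emit:
jog_arm([
  [40,[-1,4,14],[0,0,0]],
  [40,[-1,5,15],[0,0,0]],
  [40,[2,-2,16],[0,0,0]],
  [40,[1,-2,15],[0,0,0]],
  [40,[2,-1,16],[0,0,0]],
  [40,[2,-2,16],[0.01,0,0]],
  [40,[1,-2,15],[0,0,0]],
  [40,[2,-1,16],[0,0,0]],
  [40,[2,-2,16],[0,0,0]],
  [40,[1,-2,15],[0,0,0]],
])

```text
t: 25.5
tcp_pos: [0.4855, 0.0671, 0.1261]
orientation: [-0.717, 1.57, -2.451]
contact_force: [0.5, 0.0, -4.3]
finger_gap: 0.0549
```

Emit:
jog_arm([
  [40,[2,-1,16],[0,0,0]],
  [40,[2,-2,16],[0,0,0]],
  [40,[1,-2,15],[0,0,0]],
  [40,[2,-1,16],[0.01,0,0]],
  [40,[0,0,0],[0,0,0]],
  [40,[0,0,0],[0,0,0]],
])

```text
t: 26.1
tcp_pos: [0.4701, 0.0071, 0.1193]
orientation: [2.408, 1.57, 0.663]
contact_force: [0.1, 0.5, -3.8]
finger_gap: 0.055
```

```bash
python3 -c "
from h import *
info();snap('top','t12.png');snap('wrist','w12.png');crop('t12',250,60,410,250,3.1,'t12c');info()"
```

```text
t 26.1 tcp [470.1   7.1 119.3] yaw -10.0 tilt [-1.     0.001 -0.001] F [ 0.1  0.5 -3.8] M [ 0.02 -0.06 -0.04] gap 55.0 q [ 0.16  0.61 -0.34  2.12  0.44  0.47 -0.69]
t 26.2 tcp [470.4   8.2 119.5] yaw -9.9 tilt [-1.     0.001 -0.001] F [-0.4 -0.4 -5.4] M [ 0.06 -0.04 -0.03] gap 55.0 q [ 0.16  0.61 -0.34  2.12  0.44  0.47 -0.69]
```

View pics/t12c.png

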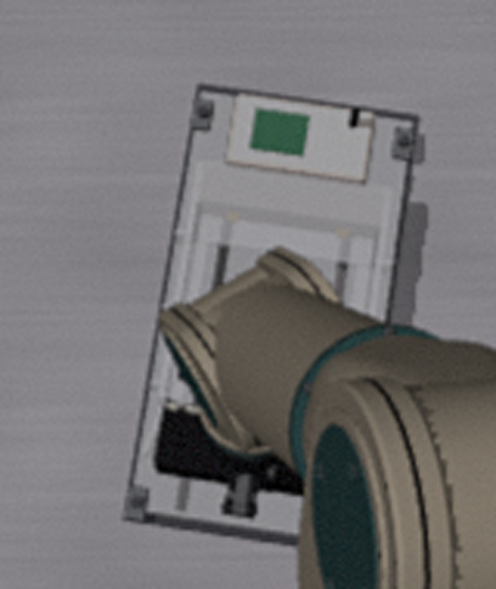

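View pics/w12.png

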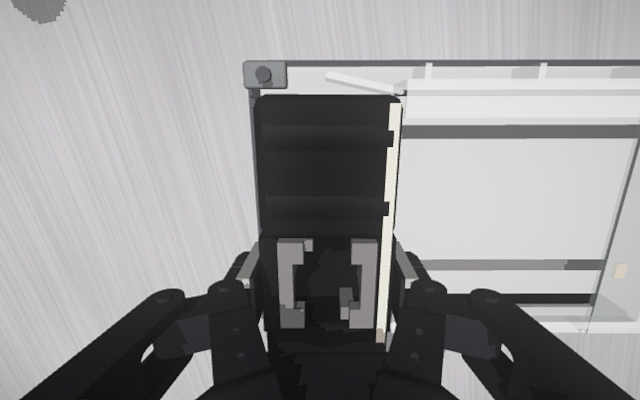

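Emit:
jog_arm([
  [40,[15,0,-1],[0,0,0]],
  [40,[15,0,0],[0,0,0]],
  [40,[15,0,0],[0,0,0]],
  [40,[12,0,0],[0,0,0]],
  [40,[8,0,0],[0,0,0]],
  [40,[7,0,0],[0,0,0]],
  [40,[0,0,0],[0,0,0]],
  [40,[0,0,0],[0,0,0]],
])

```text
t: 27.0
tcp_pos: [0.4703, 0.0085, 0.0475]
orientation: [2.092, 1.57, 0.349]
contact_force: [-0.0, 0.5, -3.8]
finger_gap: 0.055
```

```bash
python3 -c "
from h import *
info();c=snap('wrist','w13.png');info()
d=cv2.resize(cv2.imread('pics/w13.png'),None,fx=1.25,fy=1.25)
a=np.radians(-9.66)
def W(L): return np.array([[.5816+np.cos(a)*p-np.sin(a)*q,-.0113+np.sin(a)*p+np.cos(a)*q,z] for p,q,z in L])
for L,col in (([(-.17,.105,.008),(-.1,.105,.008)],(0,255,0)),([(-.113,.09,.04),(-.065,.08,.04),(.05,.08,.0475)],(0,0,255)),([(-.065,.066,.0515),(.08,.066,.0515)],(0,255,255)),([(-.141,.078,.05),(-.085,.078,.05)],(255,0,255))):
  uv=(proj(c,W(L))+.5)*1.25-.5; cv2.polylines(d,[np.round(uv).astype(int)],False,col,1)
cv2.imwrite('pics/w13d.png',d)
"
```

```text
t 27.0 tcp [470.3   8.5  47.5] yaw -9.9 tilt [-1.  0. -0.] F [-0.   0.5 -3.8] M [-0.    0.02  0.01] gap 55.0 q [ 0.07  0.75 -0.22  2.15  0.53  0.29 -0.78]
t 27.05 tcp [470.4   8.5  47.7] yaw -9.9 tilt [-1.     0.001 -0.   ] F [-0.8 -0.6 -4.8] M [-0.02  0.06 -0.01] gap 55.2 q [ 0.07  0.75 -0.22  2.15  0.53  0.29 -0.78]
```

View pics/w13d.png

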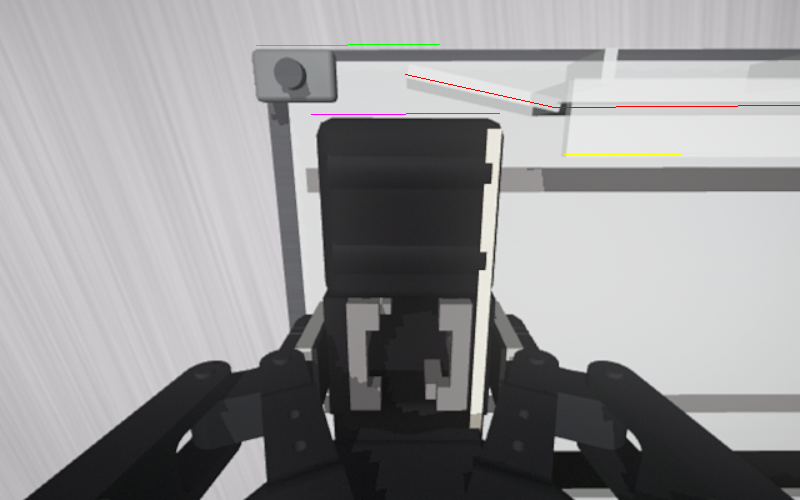

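Emit:
jog_arm([
  [40,[5,0,-1],[0,0,0]],
  [40,[4,0,-1],[0,0,0]],
  [40,[2,0,0],[0,0,0]],
  [40,[0,0,0],[0,0,0]],
])

```text
t: 27.45
tcp_pos: [0.4701, 0.0103, 0.036]
orientation: [-1.31, 1.57, -3.054]
contact_force: [0.1, 0.5, -4.4]
finger_gap: 0.0546
```

Emit:
jog_arm([
  [40,[1,0,0],[0,0,0]],
  [40,[0,0,0],[0,0,0]],
])

```text
t: 27.65
tcp_pos: [0.4704, 0.0102, 0.0353]
orientation: [1.829, 1.571, 0.085]
contact_force: [-0.1, -0.1, -4.7]
finger_gap: 0.0547
```

Emit:
jog_arm([
  [40,[1,0,0],[0,0,0]],
  [40,[0,0,0],[0,0,0]],
])

```text
t: 27.85
tcp_pos: [0.4704, 0.0102, 0.0351]
orientation: [1.199, 1.57, -0.545]
contact_force: [-0.4, -0.6, 5.4]
finger_gap: 0.0548
```

Emit:
jog_arm([
  [40,[-1,0,0],[0,0,0]],
  [40,[0,3,0],[0,0,0]],
  [40,[0,3,0],[0,0,0]],
  [40,[0,3,0],[0,0,0]],
  [40,[0,3,0],[0,0,0]],
  [40,[0,3,0],[0,0,0]],
  [40,[0,0,0],[0,0,0]],
])

```text
t: 28.55
tcp_pos: [0.4859, 0.0076, 0.0353]
orientation: [2.004, 1.57, 0.26]
contact_force: [-0.1, -0.1, -4.5]
finger_gap: 0.0549
```

```bash
python3 -c "
from h import *
info();c=snap('wrist','w14.png');info()
crop('w14',200,40,520,200,2.5,'w14c')"
```

```text
t 28.55 tcp [485.9   7.6  35.3] yaw -9.9 tilt [-1.     0.001 -0.   ] F [-0.1 -0.1 -4.5] M [-0.01  0.    0.02] gap 54.9 q [ 0.08  0.78 -0.23  2.11  0.56  0.3  -0.8 ]
t 28.6 tcp [485.4   7.6  35.3] yaw -9.9 tilt [-1.  0. -0.] F [ 0.3  0.5 -5.7] M [-0.01  0.01 -0.06] gap 54.6 q [ 0.08  0.78 -0.23  2.12  0.56  0.3  -0.8 ]
```

View pics/w14c.png

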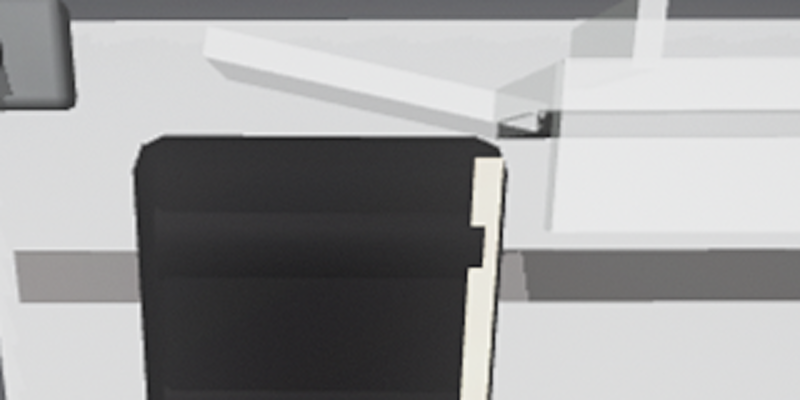

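Emit:
jog_arm([
  [40,[0,3,0],[0,0,0]],
  [40,[0,3,0],[0,0,0]],
  [40,[0,3,0],[0,0,0]],
  [40,[0,0,0],[0,0,0]],
])

```text
t: 29.0
tcp_pos: [0.4948, 0.0061, 0.0354]
orientation: [1.926, 1.57, 0.182]
contact_force: [-0.8, 0.2, -5.0]
finger_gap: 0.0551
```

Emit:
jog_arm([
  [40,[0,3,0],[0,0,0]],
  [40,[0,3,0],[0,0,0]],
  [40,[0,0,0],[0,0,0]],
])

```text
t: 29.3
tcp_pos: [0.5007, 0.005, 0.0354]
orientation: [1.932, 1.57, 0.188]
contact_force: [1.0, -0.3, -4.3]
finger_gap: 0.0548
```

Emit:
jog_arm([
  [40,[1,0,0],[0,0,0]],
  [40,[0,0,0],[0,0,0]],
  [60,[0,0,0],[0,0,0]],
  [70,[0,0,0],[0,0,0]],
  [80,[0,0,0],[0,0,0]],
  [85,[0,0,0],[0,0,0]],
  [85,[-5,0,0],[0,0,0]],
  [85,[-15,0,0],[0,0,0]],
  [85,[-25,0,0],[0,0,0]],
  [85,[-25,0,0],[0,0,0]],
])

```text
t: 30.3
tcp_pos: [0.4995, 0.0052, 0.1051]
orientation: [-1.388, 1.57, -3.131]
contact_force: [0.7, 0.3, 0.7]
finger_gap: 0.085
```

Emit:
jog_arm([
  [40,[-20,-20,25],[0,0,0]],
  [20,[-10,-20,25],[0,0,0]],
  [0,[0,-20,25],[0,0,0]],
  [0,[0,0,0],[0,0,0]],
  [0,[0,0,0],[0,0,0]],
])

```text
t: 30.8
tcp_pos: [0.428, -0.0589, 0.1347]
orientation: [1.614, 1.57, -0.131]
contact_force: [0.1, -0.2, 0.2]
finger_gap: 0.0115
```

```bash
python3 -c "
from h import *
info();c=snap('wrist','w15.png');info()
crop('w15',0,0,640,400,1.25,'w15c')"
```

```text
t 30.8 tcp [428.  -58.9 134.7] yaw -10.0 tilt [-1.     0.001 -0.   ] F [ 0.1 -0.2  0.2] M [ 0.03 -0.1  -0.03] gap 11.5 q [ 0.35  0.56 -0.4   2.21  0.48  0.46 -0.6 ]
t 30.85 tcp [428.8 -58.1 134.7] yaw -9.9 tilt [-1.     0.002 -0.001] F [-0.2  0.7  0.8] M [ 0.01  0.02 -0.01] gap 4.4 q [ 0.35  0.56 -0.4   2.21  0.48  0.46 -0.6 ]
```

View pics/w15c.png

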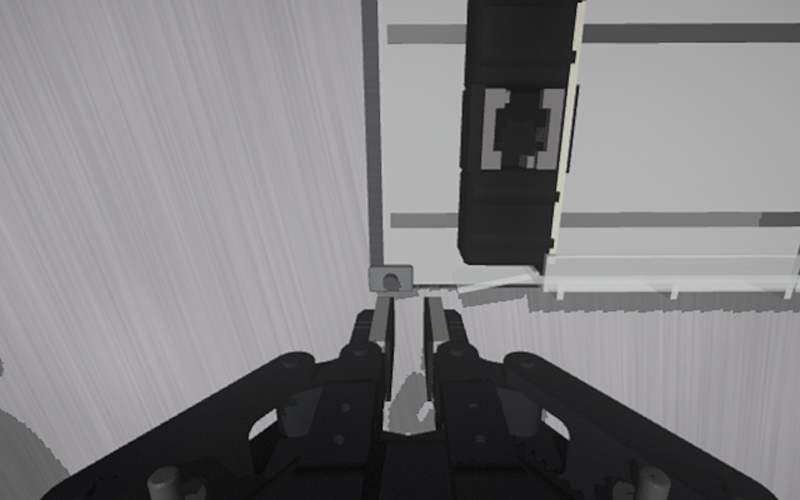

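```bash
python3 -c "
from h import *
plan([(436,13.5,134,80.34,0,14)])"
```

```text
[[0,[0,0,-5],[-0.11,0,0]],[0,[0,0,-5],[-0.12,0,0]],[0,[0,1,-5],[-0.11,0,0]],[0,[0,1,-5],[-0.11,0,0]],[0,[0,2,-5],[-0.11,0,0]],[0,[0,2,-5],[-0.12,0,0]],[0,[0,3,-4],[-0.11,0,0]],[0,[0,4,-4],[-0.11,0,0]],[0,[0,3,-3],[-0.11,0,0]],[0,[1,5,-3],[-0.12,0,0]]]
[[0,[0,4,-3],[-0.11,0,0]],[0,[0,5,-2],[-0.11,0,0]],[0,[0,5,-1],[-0.11,0,0]],[0,[0,5,-1],[-0.12,0,0]]]
```

Emit:
jog_arm([
  [0,[0,0,-5],[-0.11,0,0]],
  [0,[0,0,-5],[-0.12,0,0]],
  [0,[0,1,-5],[-0.11,0,0]],
  [0,[0,1,-5],[-0.11,0,0]],
  [0,[0,2,-5],[-0.11,0,0]],
  [0,[0,2,-5],[-0.12,0,0]],
  [0,[0,3,-4],[-0.11,0,0]],
  [0,[0,4,-4],[-0.11,0,0]],
  [0,[0,3,-3],[-0.11,0,0]],
  [0,[1,5,-3],[-0.12,0,0]],
])

```text
t: 31.85
tcp_pos: [0.4346, -0.0058, 0.1334]
orientation: [1.273, 1.569, 0.665]
contact_force: [0.4, 0.2, -0.4]
finger_gap: -0.0002
```

Emit:
jog_arm([
  [0,[0,4,-3],[-0.11,0,0]],
  [0,[0,5,-2],[-0.11,0,0]],
  [0,[0,5,-1],[-0.11,0,0]],
  [0,[0,5,-1],[-0.12,0,0]],
  [0,[0,0,0],[0,0,0]],
  [0,[0,0,0],[0,0,0]],
])

```text
t: 32.45
tcp_pos: [0.4359, 0.014, 0.1332]
orientation: [1.514, 1.57, 1.349]
contact_force: [0.3, -0.8, -0.6]
finger_gap: -0.0004
```

```bash
python3 -c "
from h import *
info();c=snap('wrist','w16.png');info();snap('top','t16.png')
crop('w16',0,0,640,400,1.25,'w16c');crop('t16',250,60,410,250,3.1,'t16c')
plan([(438.7,13.0,34,80.34,0,9)])"
```

```text
t 32.45 tcp [435.9  14.  133.2] yaw 80.5 tilt [-1.     0.001  0.   ] F [ 0.3 -0.8 -0.6] M [-0.04  0.03 -0.01] gap -0.4 q [ 0.46  0.66 -0.82  2.19  0.85  0.65  0.42]
t 32.5 tcp [435.8  13.6 133.2] yaw 80.5 tilt [-1.  0.  0.] F [ 0.3 -0.1 -0.7] M [-0.   -0.07  0.03] gap -0.3 q [ 0.46  0.66 -0.82  2.19  0.85  0.65  0.42]
[[0,[11,0,0],[0,0,0]],[0,[11,0,1],[0,0,0]],[0,[11,0,0],[0,0,0]],[0,[11,0,0],[0,0,0]],[0,[11,0,1],[0,0,0]],[0,[11,0,0],[0,0,0]],[0,[11,0,0],[0,0,0]],[0,[11,0,1],[0,0,0]],[0,[11,0,0],[0,0,0]]]
```

View pics/w16c.png

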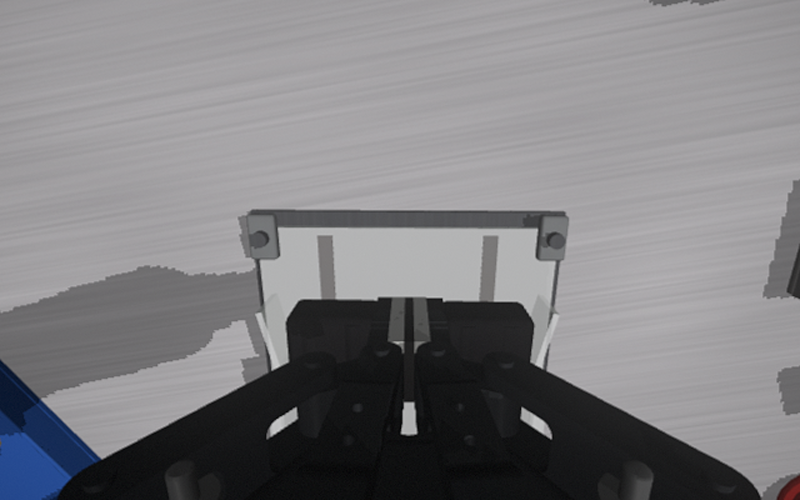

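View pics/t16c.png

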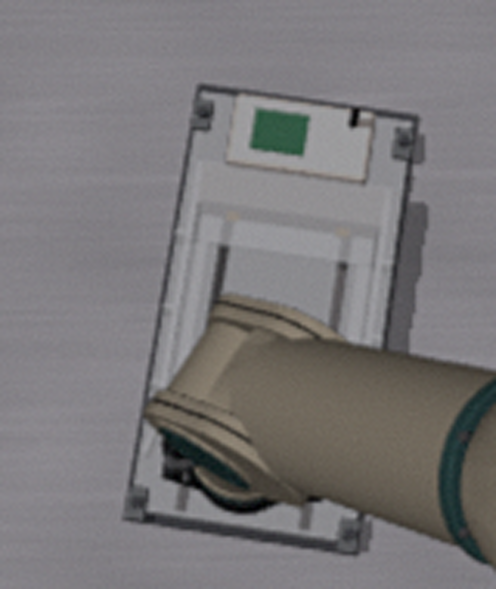

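```bash
python3 -c "
from h import *
c=load('w16');a=np.radians(-9.66);B=np.array([[np.cos(a),np.sin(a)],[-np.sin(a),np.cos(a)]])
for p,z in (((302,301),.044),((518,303),.044),((288,320),.044),((534,320),.044),((248,211),.008),((568,212),.008)):
  P=ray(c,p[0]/1.25,p[1]/1.25,z)*1e3; print(p,P.round(1),'base',(B@(P[:2]-[581.6,-11.3])).round(1))"
```

```text
(302, 301) [450.2 -54.   44. ] base [-122.3  -64.2]
(518, 303) [473.2  74.   44. ] base [-121.2   65.9]
(288, 320) [461.1 -65.5  44. ] base [-109.7  -73.7]
(534, 320) [486.2  82.7  44. ] base [-109.9   76.6]
(248, 211) [396.2 -86.6   8. ] base [-170.1 -105.4]
(568, 212) [431.8 120.4   8. ] base [-169.8  104.7]
```

```bash
python3 -c "
from h import *
c=load('w15');a=np.radians(-9.66);B=np.array([[np.cos(a),np.sin(a)],[-np.sin(a),np.cos(a)]])
crop('w15',340,80,500,250,4.5,'w15z');crop('w16',210,220,450,330,3.3,'w16z')
for p,z in (((545,255),.0515),((550,264),.044),((457,250),.044),((466,263),.044),((553,250),.044),((462,170),.044)):
  P=ray(c,p[0]/1.25,p[1]/1.25,z)*1e3; print(p,P.round(1),'base',(B@(P[:2]-[581.6,-11.3])).round(1))"
```

```text
(545, 255) [505.7 -66.8  51.5] base [-65.5 -67.4]
(550, 264) [510.5 -75.7  44. ] base [-59.2 -75.4]
(457, 250) [457.9 -57.6  44. ] base [-114.2  -66.4]
(466, 263) [462.  -66.4  44. ] base [-108.7  -74.4]
(553, 250) [512.9 -67.3  44. ] base [-58.3 -66.8]
(462, 170) [466.9 -12.7  44. ] base [-112.8  -20.6]
```

View pics/w15z.png

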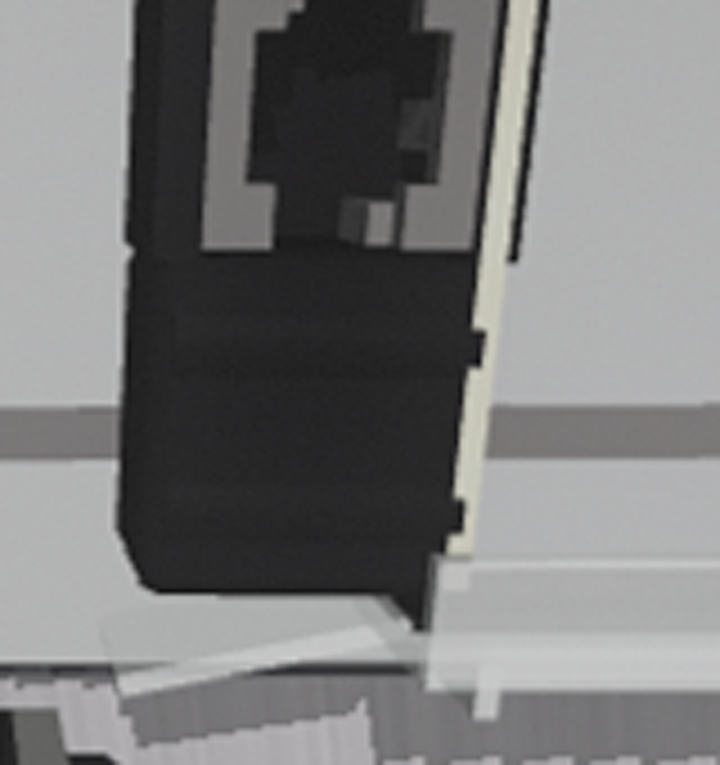

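View pics/w16z.png

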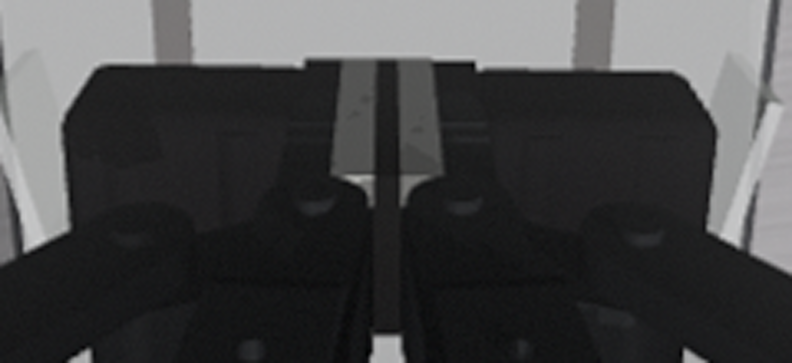

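```bash
python3 -c "
from h import *
c=load('w16');M=cv2.Rodrigues(c['rvec'])[0];print(-M.T@c['tvec'].ravel())
a=np.radians(-9.66);B=np.array([[np.cos(a),np.sin(a)],[-np.sin(a),np.cos(a)]])
for p,z in (((400,301),.01),((302,301),.01),((288,320),.044)):
  P=ray(c,p[0]/1.25,p[1]/1.25,z)*1e3; print(p,P.round(1),'base',(B@(P[:2]-[581.6,-11.3])).round(1))"
```

```text
[0.36553878 0.02451739 0.25690437]
(400, 301) [475.1   0.8  10. ] base [-107.   -6.]
(302, 301) [463.8 -66.6  10. ] base [-106.9  -74.3]
(288, 320) [461.1 -65.5  44. ] base [-109.7  -73.7]
```

Emit:
jog_arm([
  [0,[11,0,0],[0,0,0]],
  [0,[11,0,1],[0,0,0]],
  [0,[11,0,0],[0,0,0]],
  [0,[11,0,0],[0,0,0]],
  [0,[11,0,1],[0,0,0]],
  [0,[11,0,0],[0,0,0]],
  [0,[11,0,0],[0,0,0]],
  [0,[11,0,1],[0,0,0]],
  [0,[11,0,0],[0,0,0]],
  [0,[0,0,0],[0,0,0]],
])

```text
t: 33.55
tcp_pos: [0.438, 0.0125, 0.0335]
orientation: [-2.508, 1.569, -2.673]
contact_force: [-1.0, 0.2, 0.8]
finger_gap: 0.0
```

```bash
cat >> h.py <<'E'
def base():
    s=robot.read_state();a=np.radians(-9.66);B=np.array([[np.cos(a),np.sin(a)],[-np.sin(a),np.cos(a)]])
    print('base tcp',(B@(s['tcp_pos'][:2]*1e3-[581.6,-11.3])).round(1),'Fb',(B@s['contact_force'][:2]).round(1))
E
python3 -c "
from h import *
info();base();snap('wrist','w17.png')"
```

```text
t 33.55 tcp [438.   12.5  33.5] yaw 80.6 tilt [-1.    -0.001 -0.001] F [-1.   0.2  0.8] M [-0.01  0.04  0.04] gap 0.0 q [ 0.29  0.82 -0.57  2.23  1.19  0.44  0.13]
base tcp [-145.5   -0.6] Fb [-1. -0.]
```

View pics/w17.png

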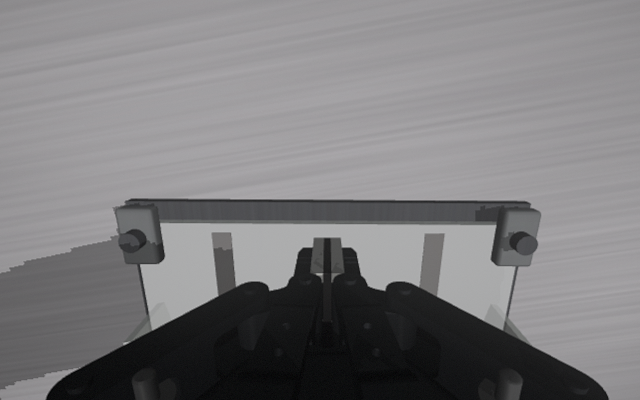

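Emit:
jog_arm([
  [0,[0,0,5],[0,0,0]],
  [0,[0,0,5],[0,0,0]],
  [0,[0,0,5],[0,0,0]],
  [0,[0,0,3],[0,0,0]],
  [0,[0,0,3],[0,0,0]],
  [0,[0,0,3],[0,0,0]],
  [0,[0,0,3],[0,0,0]],
  [0,[0,0,3],[0,0,0]],
])

```text
t: 34.4
tcp_pos: [0.4669, 0.0078, 0.0342]
orientation: [-2.795, 1.569, -2.959]
contact_force: [-4.6, 0.5, 2.6]
finger_gap: 0.0003
```

```bash
python3 -c "
from h import *
info();base()"
```

```text
t 34.4 tcp [466.9   7.8  34.2] yaw 80.6 tilt [-1.    -0.001 -0.002] F [-4.6  0.5  2.6] M [ 0.07  0.7  -0.02] gap 0.3 q [ 0.33  0.85 -0.62  2.16  1.11  0.51  0.25]
base tcp [-116.3   -0.4] Fb [-4.6 -0.3]
```

Emit:
jog_arm([
  [0,[0,0,4],[0,0,0]],
  [0,[0,0,4],[0,0,0]],
  [0,[0,0,4],[0,0,0]],
  [0,[0,0,4],[0,0,0]],
  [0,[0,0,4],[0,0,0]],
  [0,[0,0,4],[0,0,0]],
])

```text
t: 35.0
tcp_pos: [0.4917, 0.0035, 0.0342]
orientation: [-2.181, 1.57, -2.346]
contact_force: [-5.2, -0.9, 2.2]
finger_gap: -0.0002
```

Emit:
jog_arm([
  [0,[0,0,4],[0,0,0]],
  [0,[0,0,4],[0,0,0]],
  [0,[0,0,4],[0,0,0]],
  [0,[0,0,4],[0,0,0]],
  [0,[0,0,4],[0,0,0]],
  [0,[0,0,4],[0,0,0]],
])

```text
t: 35.6
tcp_pos: [0.5151, -0.0006, 0.0342]
orientation: [-2.22, 1.569, -2.384]
contact_force: [-6.2, -1.3, 3.0]
finger_gap: 0.0001
```

```bash
python3 -c "
from h import *
info();base();snap('scene','s18.png');crop('s18',170,180,370,340,4,'s18c')"
```

```text
t 35.6 tcp [515.1  -0.6  34.2] yaw 80.6 tilt [-1.    -0.001 -0.001] F [-6.2 -1.3  3. ] M [-0.27  1.12 -0.  ] gap 0.1 q [ 0.37  0.89 -0.67  2.03  1.02  0.6   0.39]
base tcp [-67.3  -0.6] Fb [-5.9 -2.3]
```

View pics/s18c.png

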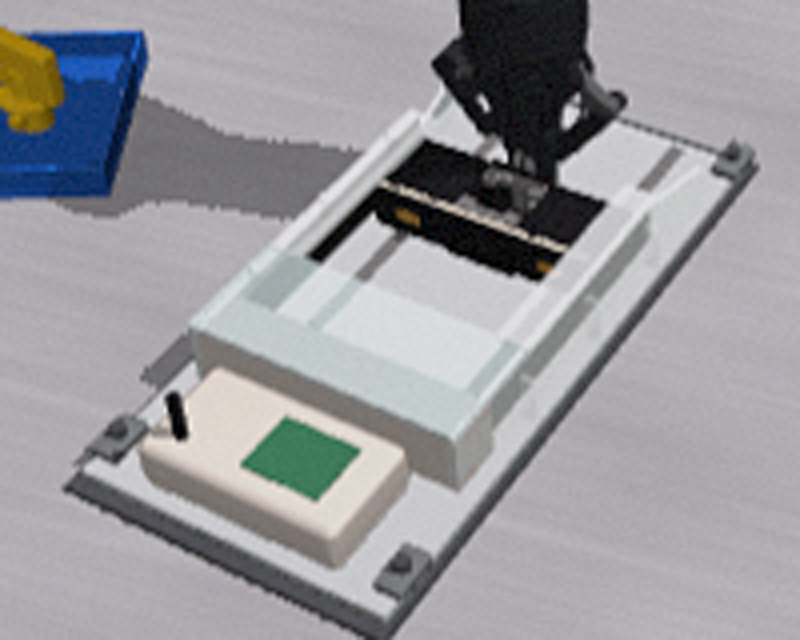

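Emit:
jog_arm([
  [0,[0,0,4],[0,0,0]],
  [0,[0,0,4],[0,0,0]],
  [0,[0,0,4],[0,0,0]],
  [0,[0,0,4],[0,0,0]],
  [0,[0,0,4],[0,0,0]],
  [0,[0,0,4],[0,0,0]],
  [0,[0,0,4],[0,0,0]],
  [0,[0,0,4],[0,0,0]],
])

```text
t: 36.45
tcp_pos: [0.5464, -0.0058, 0.0342]
orientation: [-2.299, 1.569, -2.463]
contact_force: [-5.6, -0.8, 3.4]
finger_gap: 0.0001
```

```bash
python3 -c "
from h import *
info();base()"
```

```text
t 36.45 tcp [546.4  -5.8  34.2] yaw 80.6 tilt [-1.    -0.001 -0.001] F [-5.6 -0.8  3.4] M [-0.27  1.18 -0.08] gap 0.1 q [ 0.39  0.92 -0.69  1.94  0.98  0.66  0.47]
base tcp [-35.6  -0.5] Fb [-5.4 -1.7]
```

Emit:
jog_arm([
  [0,[0,0,4],[0,0,0]],
  [0,[0,0,4],[0,0,0]],
  [0,[0,0,4],[0,0,0]],
  [0,[0,0,4],[0,0,0]],
  [0,[0,0,4],[0,0,0]],
  [0,[0,0,4],[0,0,0]],
  [0,[0,0,4],[0,0,0]],
  [0,[0,0,4],[0,0,0]],
])

```text
t: 37.25
tcp_pos: [0.5778, -0.0112, 0.0342]
orientation: [-2.317, 1.568, -2.481]
contact_force: [-6.6, -1.6, 3.6]
finger_gap: 0.0
```

Emit:
jog_arm([
  [0,[0,0,4],[0,0,0]],
  [0,[0,0,4],[0,0,0]],
  [0,[0,0,4],[0,0,0]],
  [0,[0,0,4],[0,0,0]],
  [0,[0,0,4],[0,0,0]],
  [0,[0,0,4],[0,0,0]],
  [0,[0,0,4],[0,0,0]],
])

```text
t: 37.95
tcp_pos: [0.6054, -0.016, 0.0342]
orientation: [-2.271, 1.568, -2.435]
contact_force: [-6.6, -1.5, 2.8]
finger_gap: -0.0001
```

```bash
python3 -c "
from h import *
info();base();snap('scene','s19.png');crop('s19',170,180,370,340,4,'s19c')"
```

```text
t 37.95 tcp [605.4 -16.   34.2] yaw 80.6 tilt [-1.    -0.002 -0.002] F [-6.6 -1.5  2.8] M [-0.36  1.28  0.01] gap -0.1 q [ 0.41  0.98 -0.73  1.77  0.92  0.77  0.6 ]
base tcp [24.3 -0.6] Fb [-6.2 -2.6]
```

View pics/s19c.png

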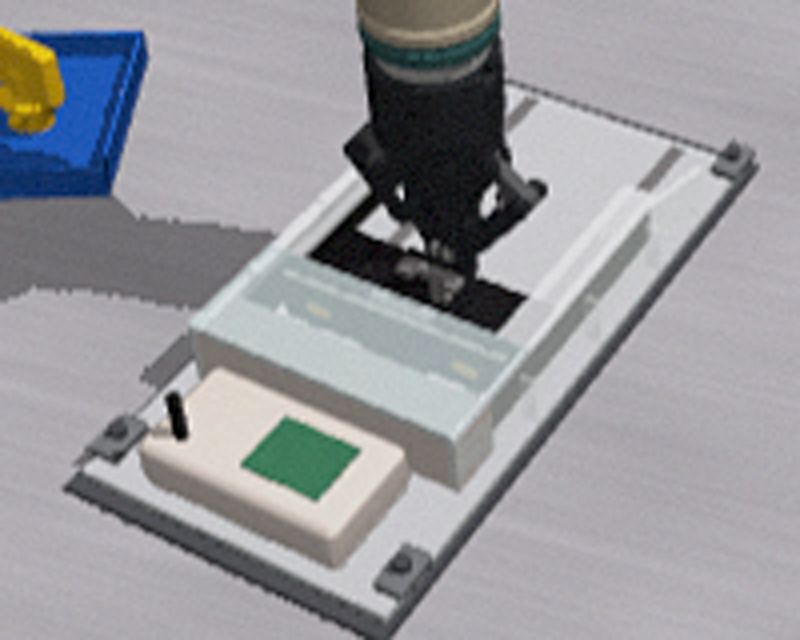

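Emit:
jog_arm([
  [0,[0,0,3],[0,0,0]],
  [0,[0,0,3],[0,0,0]],
  [0,[0,0,3],[0,0,0]],
  [0,[0,0,3],[0,0,0]],
  [0,[0,0,3],[0,0,0]],
  [0,[0,0,3],[0,0,0]],
  [0,[0,0,2],[0,0,0]],
])

```text
t: 38.7
tcp_pos: [0.6254, -0.0191, 0.0342]
orientation: [-2.216, 1.569, -2.38]
contact_force: [-6.0, -1.2, 2.7]
finger_gap: -0.0001
```

Emit:
jog_arm([
  [0,[0,0,1],[0,0,0]],
  [0,[0,0,1],[0,0,0]],
  [0,[0,0,1],[0,0,0]],
  [0,[0,0,1],[0,0,0]],
])

```text
t: 39.1
tcp_pos: [0.6291, -0.0197, 0.0341]
orientation: [-2.312, 1.568, -2.476]
contact_force: [-5.6, -1.9, 3.4]
finger_gap: 0.0001
```

```bash
python3 -c "
from h import *
info();base()"
```

```text
t 39.1 tcp [629.1 -19.7  34.1] yaw 80.6 tilt [-1.    -0.002 -0.002] F [-5.6 -1.9  3.4] M [-0.34  1.21 -0.04] gap 0.1 q [ 0.41  1.   -0.74  1.7   0.9   0.81  0.65]
base tcp [48.2 -0.3] Fb [-5.2 -2.8]
```

Emit:
jog_arm([
  [0,[0,0,1],[0,0,0]],
  [0,[0,0,1],[0,0,0]],
  [0,[0,0,1],[0,0,0]],
])

```text
t: 39.4
tcp_pos: [0.6321, -0.0202, 0.0342]
orientation: [-2.28, 1.568, -2.444]
contact_force: [-6.7, -1.9, 2.9]
finger_gap: 0.0003
```

Emit:
jog_arm([
  [0,[0,0,1],[0,0,0]],
  [0,[0,0,1],[0,0,0]],
])

```text
t: 39.6
tcp_pos: [0.6336, -0.0201, 0.0342]
orientation: [-2.633, 1.568, -2.798]
contact_force: [-8.3, -1.1, 4.9]
finger_gap: -0.0002
```

Emit:
jog_arm([
  [0,[0,0,1],[0,0,0]],
  [0,[0,0,0],[0,0,0]],
])

```text
t: 39.8
tcp_pos: [0.6336, -0.02, 0.0341]
orientation: [-2.716, 1.566, -2.88]
contact_force: [-9.1, -1.0, 5.3]
finger_gap: -0.0001
```

```bash
python3 -c "
from h import *
info();base();snap('scene','s20.png');crop('s20',190,230,310,320,6,'s20c')"
```

```text
t 39.8 tcp [633.6 -20.   34.1] yaw 80.6 tilt [-1.    -0.002 -0.004] F [-9.1 -1.   5.3] M [-0.19  1.79 -0.06] gap -0.1 q [ 0.41  1.01 -0.74  1.69  0.89  0.83  0.66]
base tcp [52.7  0.1] Fb [-8.8 -2.5]
```

View pics/s20c.png

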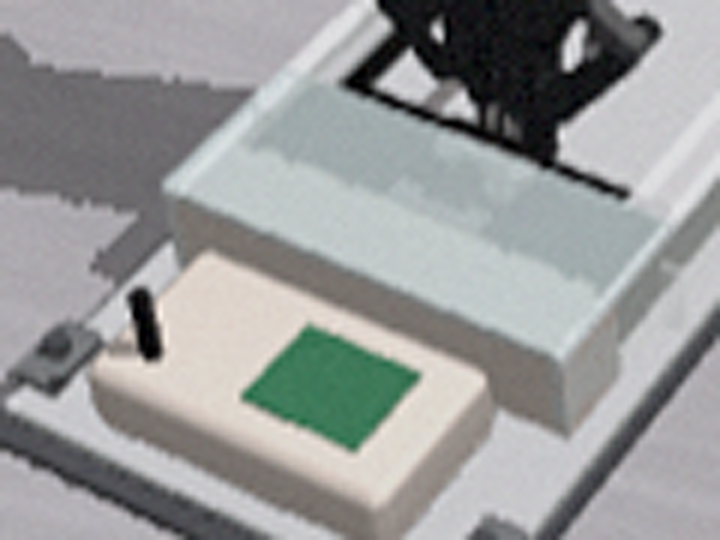

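Emit:
jog_arm([
  [0,[0,0,1],[0,0,0]],
  [0,[0,0,1],[0,0,0]],
  [0,[0,0,0],[0,0,0]],
])

```text
t: 40.15
tcp_pos: [0.6336, -0.0201, 0.0341]
orientation: [-2.785, 1.562, -2.949]
contact_force: [-15.3, -1.7, 9.9]
finger_gap: 0.0002
```

```bash
python3 -c "
from h import *
info();base()"
```

```text
t 40.15 tcp [633.6 -20.1  34.1] yaw 80.6 tilt [-1.    -0.003 -0.008] F [-15.3  -1.7   9.9] M [-0.14  2.75 -0.04] gap 0.2 q [ 0.41  1.01 -0.74  1.68  0.89  0.83  0.66]
base tcp [52.7  0.1] Fb [-14.8  -4.3]
```

Emit:
jog_arm([
  [0,[0,0,-3],[0,0,0]],
  [0,[0,0,-5],[0,0,0]],
  [0,[0,0,-10],[0,0,0]],
  [0,[0,0,-15],[0,0,0]],
  [0,[-10,0,-15],[0,0,0]],
  [0,[-20,0,-10],[0,0,0]],
  [0,[-30,0,-10],[0,0,0]],
  [0,[-30,0,-20],[0,0,0]],
  [0,[-30,0,-20],[0,0,0]],
  [0,[-30,0,-20],[0,0,0]],
])

```text
t: 41.15
tcp_pos: [0.5111, 0.0014, 0.1857]
orientation: [0.362, 1.569, 0.199]
contact_force: [0.1, -0.8, -0.7]
finger_gap: -0.0
```

Emit:
jog_arm([
  [0,[-20,40,0],[0,0,0]],
  [0,[-10,40,0],[0,0,0]],
  [0,[0,40,0],[0,0,0]],
  [0,[0,40,0],[0,0,0]],
  [0,[0,40,0],[0,0,0]],
  [0,[0,30,0],[0,0,0]],
  [0,[0,0,0],[0,0,0]],
  [0,[0,0,0],[0,0,0]],
])

```text
t: 41.95
tcp_pos: [0.5487, 0.2285, 0.2144]
orientation: [0.385, 1.57, 0.223]
contact_force: [-1.1, -0.5, 0.1]
finger_gap: 0.0003
```

```bash
python3 -c "
from h import *
info();snap('top','t21.png');snap('scene','s21.png');crop('t21',280,80,400,245,4,'t21c')"
```

```text
t 41.95 tcp [548.7 228.5 214.4] yaw 80.7 tilt [-1.     0.     0.001] F [-1.1 -0.5  0.1] M [-0.   -0.03  0.03] gap 0.3 q [ 0.08  0.74 -0.89  1.7   0.66  1.03  0.37]
```

View pics/t21c.png

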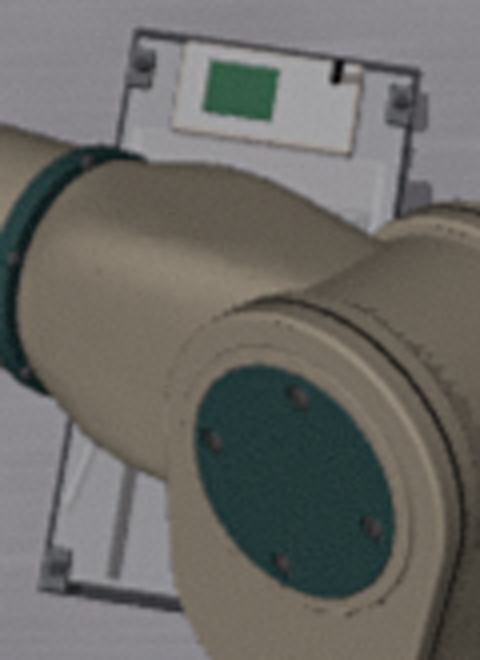

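View pics/s21.png

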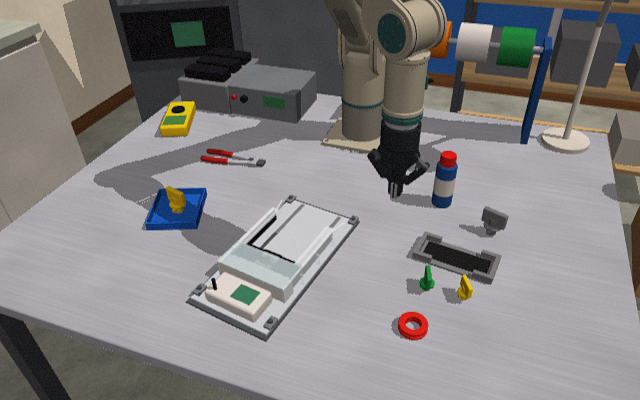

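```bash
python3 -c "
from h import *
c=load('s21')
crop('s21',190,200,330,310,5.5,'s21c')
d=cv2.imread('pics/s21c.png');a=np.radians(-9.66)
def W(L): return np.array([[.5816+np.cos(a)*p-np.sin(a)*q,-.0113+np.sin(a)*p+np.cos(a)*q,z] for p,q,z in L])
for L,col in (([(.064,.078,.044),(.064,-.078,.044)],(0,0,255)),([(.08,.09,.0525),(.08,-.09,.0525)],(0,255,0)),([(.12,.078,.044),(.12,-.078,.044)],(255,0,255))):
  uv=(proj(c,W(L))-[190,200]+.5)*5.5-.5; print(uv.round(0).tolist());cv2.polylines(d,[np.round(uv).astype(int)],False,col,1)
cv2.imwrite('pics/s21d.png',d)"
```

```text
[[614.0, 349.0], [302.0, 224.0]]
[[617.0, 369.0], [254.0, 223.0]]
[[539.0, 439.0], [221.0, 305.0]]
```

View pics/s21c.png

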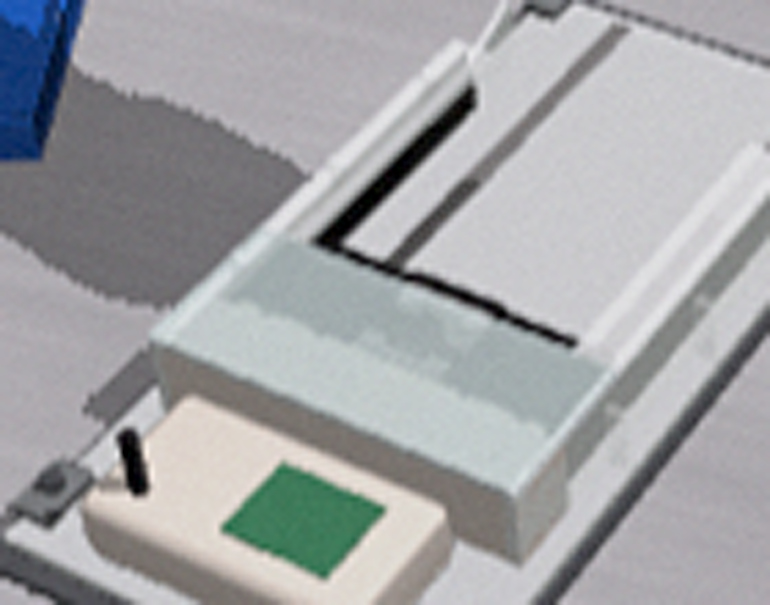

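View pics/s21d.png

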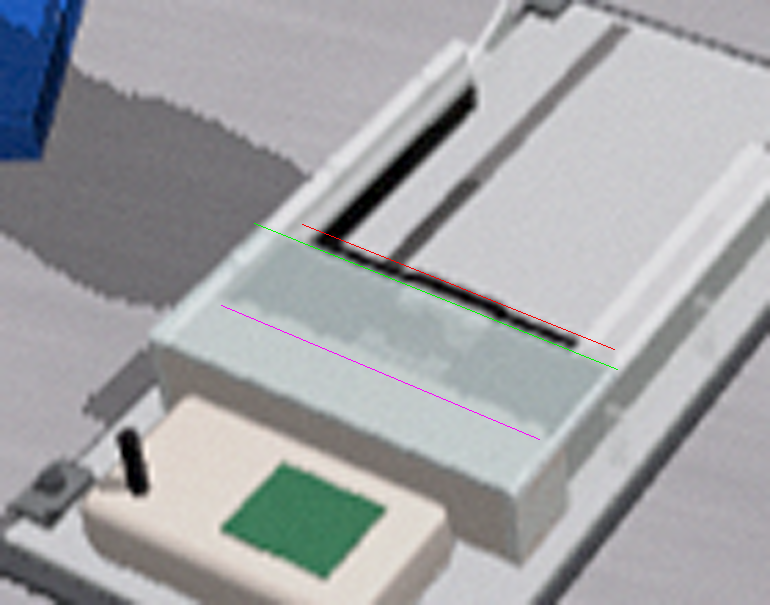

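```bash
python3 -c "
from h import *
plan([(560,-120,300,-10,0,18)])"
```

```text
[[0,[-5,-19,4],[0.09,0,0]],[0,[-4,-18,5],[0.09,0,0]],[0,[-5,-18,7],[0.08,0,0]],[0,[-5,-17,9],[0.09,0,0]],[0,[-5,-17,10],[0.09,0,0]],[0,[-4,-15,11],[0.09,0,0]],[0,[-5,-15,13],[0.08,0,0]],[0,[-5,-13,14],[0.09,0,0]],[0,[-5,-12,15],[0.09,0,0]],[0,[-4,-11,16],[0.09,0,0]]]
[[0,[-5,-9,17],[0.09,0,0]],[0,[-5,-7,18],[0.08,0,0]],[0,[-5,-7,18],[0.09,0,0]],[0,[-4,-4,19],[0.09,0,0]],[0,[-5,-3,19],[0.09,0,0]],[0,[-5,-1,19],[0.08,0,0]],[0,[-5,1,19],[0.09,0,0]],[0,[-4,2,19],[0.09,0,0]]]
```

Emit:
jog_arm([
  [0,[-5,-19,4],[0.09,0,0]],
  [0,[-4,-18,5],[0.09,0,0]],
  [0,[-5,-18,7],[0.08,0,0]],
  [0,[-5,-17,9],[0.09,0,0]],
  [0,[-5,-17,10],[0.09,0,0]],
  [0,[-4,-15,11],[0.09,0,0]],
  [0,[-5,-15,13],[0.08,0,0]],
  [0,[-5,-13,14],[0.09,0,0]],
  [0,[-5,-12,15],[0.09,0,0]],
  [0,[-4,-11,16],[0.09,0,0]],
])

```text
t: 43.05
tcp_pos: [0.5548, 0.0329, 0.2618]
orientation: [0.284, 1.57, -0.766]
contact_force: [0.1, 0.5, 0.4]
finger_gap: 0.0002
```

Emit:
jog_arm([
  [0,[-5,-9,17],[0.09,0,0]],
  [0,[-5,-7,18],[0.08,0,0]],
  [0,[-5,-7,18],[0.09,0,0]],
  [0,[-4,-4,19],[0.09,0,0]],
  [0,[-5,-3,19],[0.09,0,0]],
  [0,[-5,-1,19],[0.08,0,0]],
  [0,[-5,1,19],[0.09,0,0]],
  [0,[-4,2,19],[0.09,0,0]],
  [0,[0,0,0],[0,0,0]],
  [0,[0,0,0],[0,0,0]],
])

```text
t: 44.05
tcp_pos: [0.5602, -0.1183, 0.2993]
orientation: [-2.905, 1.57, 1.634]
contact_force: [0.4, 1.0, -0.5]
finger_gap: 0.0001
```

```bash
python3 -c "
from h import *
info();snap('wrist','w22.png');info();crop('w22',240,0,560,200,2.5,'w22c')
c=load('w22');d=cv2.imread('pics/w22c.png');a=np.radians(-9.66)
def W(L): return np.array([[.5816+np.cos(a)*p-np.sin(a)*q,-.0113+np.sin(a)*p+np.cos(a)*q,z] for p,q,z in L])
for L,col in (([(.064,.078,.044),(.064,-.078,.044)],(0,0,255)),([(.08,.09,.0525),(.08,-.09,.0525)],(0,255,0)),([(.12,.078,.044),(.12,-.078,.044)],(255,0,255))):
  uv=(proj(c,W(L))-[240,0]+.5)*2.5-.5; cv2.polylines(d,[np.round(uv).astype(int)],False,col,1)
cv2.imwrite('pics/w22d.png',d)"
```

```text
t 44.05 tcp [ 560.2 -118.3  299.3] yaw -9.9 tilt [-1.    -0.    -0.001] F [ 0.4  1.  -0.5] M [ 0.04 -0.01 -0.06] gap 0.1 q [ 0.52  0.51 -0.55  1.67  0.3   1.05 -0.3 ]
t 44.1 tcp [ 560.3 -117.4  299.3] yaw -9.8 tilt [-1.    -0.    -0.001] F [-0.2  0.8  0.8] M [-0.02  0.03 -0.05] gap 0.1 q [ 0.52  0.51 -0.55  1.67  0.3   1.05 -0.3 ]
```

View pics/w22c.png

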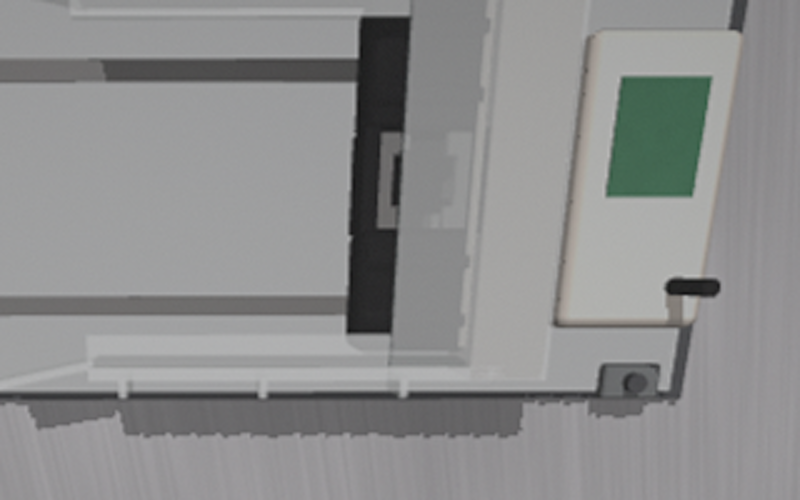

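View pics/w22d.png

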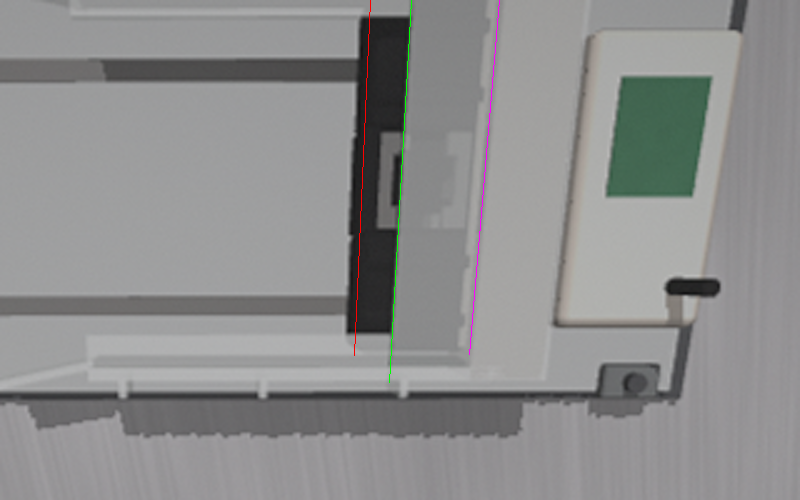

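```bash
python3 -c "
from h import *
print(robot.job_done())"
```

```text
the job is handed in; nothing more can be done
None
```

The battery is fitted: the pack is home under the hood, the plug stands in the blue tray, and I handed the job in at about 44 s of the 72 s allowed.

- **Plug:** I took the larger yellow plug, turned it about 58° anticlockwise until it lined up with the pack, and drew it straight up. The pack did not lift. It was set down in the tray with contact felt at the tip before release; the later pictures show it standing upright there.
- **Pack:** I set it down contacts leading, with its nose about 10 mm into the rails. I then pushed it with closed fingers within about 2 mm of the centre line, at about 5 to 7 N.
- **Stop:** Motion stopped with the tool at base plate x 52.7 mm, where about 53 mm was expected. The force rose to 15 N there with no further movement.

The last wrist and scene pictures show the pack square under the hood, with its front at the terminal block line and its back edge within about 1 to 2 mm of where it should be. That is about as fine as the camera calibration allows. The top camera could not confirm it, because the arm blocked its view.

The last scene picture shows the crimp tool, grommet and cleaner can where they started. At hand-in the arm was clear of everything, and no check failed.

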